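# Turn the washed tiles and square up the stack

## Task

Washed wall tiles are drying glaze-down in the pocketed tray on the left rack: lay the empty matching tray from the right rack face-down over it with the edges together, turn the closed pair over onto the right rack so that the tiles lie glaze-up in the second tray, then take the emptied tray off and put it back squarely on the left rack, open side up. Also gather every loose tile on the counter onto the crooked stack and tap the stack until all its edges line up within a few millimetres; leave the bowl, pie tin, drain stopper, flip-top box and hand broom where they are.

Things in the scene. Friction and masses are not known exactly. Their poses are not given: they have to be found in the camera images.
- tray_a_c (a point): Pocketed tray, 200 (x) x 120 (y) x 14 mm (z), 0.15 kg: flat back, open face +z with 3 smooth pockets in a row along x, 65 mm apart, each 62 x 110 x 9 mm deep. Grip tab 40 mm wide on the +y edge, 14 mm thick, at x = 40 to 80, y = 60 to 92 mm. Point: centre, mid-thickness. Starts on the left rack, back on the slope, tab edge up, holding 1 to 3 tiles.
- tray_b_c (a point): Pocketed tray, 200 (x) x 120 (y) x 14 mm (z), 0.15 kg: flat back, open face +z with 3 smooth pockets in a row along x, 65 mm apart, each 62 x 110 x 9 mm deep. Grip tab 40 mm wide on the +y edge, 14 mm thick, at x = 40 to 80, y = 60 to 92 mm. Point: centre, mid-thickness. The empty one; starts so on the right rack. Face to face, the two tabs lie 120 mm apart, each free.
- rack_l_seat (a point): Left rack (fixed, aluminium, 200 mm long): a plate sloping 45 degrees, facing the right rack, and a 45 mm deep ledge square to it at its foot. The plate reaches 70 mm up from the ledge; the upper 50 mm of a tray and its tab stand free, front and back. Point: where a resting tray's centre lies (60 mm up from the ledge, 7 mm off the plate); x along the rack, y up the slope, z out of the slope.
- rack_r_seat (a point): Right rack, the same as the left one but turned half round, so that its slope faces the left rack. Point: where a resting tray's centre lies (60 mm up the slope from the ledge, 7 mm off the plate; a closed pair of trays is 28 mm thick); x along the rack, y up the slope, z out of the slope.
- wet1_c (a point): Wall tile 50 mm wide (x), 100 mm long (y), 10 mm thick (z), 85 g, glazed white on its +z face, bare terracotta on the other; this point is its centre. Starts glaze-down in a pocket of the loaded tray, long way up the slope; may be absent.
- wet2_c (a point): Wall tile 50 mm wide (x), 100 mm long (y), 10 mm thick (z), 85 g, glazed white on its +z face, bare terracotta on the other; this point is its centre. Starts glaze-down in a pocket of the loaded tray, long way up the slope; may be absent.
- wet3_c (a point): Wall tile 50 mm wide (x), 100 mm long (y), 10 mm thick (z), 85 g, glazed white on its +z face, bare terracotta on the other; this point is its centre. Starts glaze-down in a pocket of the loaded tray, long way up the slope; may be absent.
- base_c (a point): Wall tile 50 mm wide (x), 100 mm long (y), 10 mm thick (z), 85 g, glazed white on its +z face, bare terracotta on the other; this point is its centre. The lowest tile of a small stack on the counter, glaze up.
- base2_c (a point): Wall tile 50 mm wide (x), 100 mm long (y), 10 mm thick (z), 85 g, glazed white on its +z face, bare terracotta on the other; this point is its centre. Starts lying crookedly on the lowest tile of the stack, glaze up.
- dry1_c (a point): Wall tile 50 mm wide (x), 100 mm long (y), 10 mm thick (z), 85 g, glazed white on its +z face, bare terracotta on the other; this point is its centre. Starts lying loose on the counter, glaze up; may be absent.
- dry2_c (a point): Wall tile 50 mm wide (x), 100 mm long (y), 10 mm thick (z), 85 g, glazed white on its +z face, bare terracotta on the other; this point is its centre. Starts lying loose on the counter, glaze up; may be absent.
- dry3_c (a point): Wall tile 50 mm wide (x), 100 mm long (y), 10 mm thick (z), 85 g, glazed white on its +z face, bare terracotta on the other; this point is its centre. Starts lying loose on the counter, glaze up; may be absent.
- bowl: Bystander, not to be disturbed: a blue ceramic bowl, 140 mm across, 60 mm high; origin under its middle.
- pie_tin: Bystander, not to be disturbed: an aluminium pie tin, 200 mm across, 28 mm high; origin under its middle.
- stopper: Bystander, not to be disturbed: a chrome drain stopper, 44 mm across, 33 mm high; origin under its middle.
- flip_box: Bystander, not to be disturbed: a flip-top plastic box clipped shut, 79 x 114 x 64 mm; origin under its middle.
- broom: Bystander, not to be disturbed: a yellow plastic hand broom, 50 mm wide and 350 mm long, 55 mm high; origin under its middle (bristle block 190 mm long towards its +y, handle towards -y).
Not all that is in view belongs to the job. What is shaped like the part that bears base_c but yellow is not meant.

How it is judged (in metres and radians):
On the way, in this order (a step that is already met when the one before it is completed fails the run):
1. the empty tray lies face-down on the loaded tray, edges together, on the left rack (z of tray_b_c in the frame of tray_a_c between 0.01 and 0.018 m and x of tray_b_c in the frame of tray_a_c between -0.012 and 0.012 m and y of tray_b_c in the frame of tray_a_c between -0.01 and 0.01 m and angle between the z axis of tray_b_c and the z axis of tray_a_c, either way round below 0.08 rad and angle between tray_a_c's own z axis and vertical below 1.1 rad and distance between tray_a_c and rack_l_seat below 0.02 m), for 0.3 s.
2. the closed pair rests turned over on the right rack, the second tray underneath (z of tray_b_c in the frame of tray_a_c between 0.01 and 0.018 m and x of tray_b_c in the frame of tray_a_c between -0.012 and 0.012 m and y of tray_b_c in the frame of tray_a_c between -0.01 and 0.01 m and angle between the z axis of tray_b_c and the z axis of tray_a_c, either way round below 0.08 rad and angle between tray_a_c's own z axis and vertical above 2 rad and distance between tray_b_c and rack_r_seat below 0.02 m and angle between the z axis of tray_b_c and the z axis of rack_r_seat, either way round below 0.08 rad and angle between tray_b_c's own z axis and vertical below 1.1 rad), for 0.3 s.
At the end, for the whole second after the job is handed in: Second tray open side up on the right rack and emptied tray open side up on the left (within 20 mm of their seats), washed tiles glaze-up in the second tray; all other tiles flat in the stack, centred within 4 mm and turned under 0.06 rad from the lowest, which lies flat on the counter (distance between tray_b_c and rack_r_seat below 0.02 m and angle between the z axis of tray_b_c and the z axis of rack_r_seat, either way round below 0.08 rad and angle between each of tray_b_c, tray_a_c, wet1_c, wet2_c, wet3_c's own z axis and vertical below 1.1 rad and distance between tray_a_c and rack_l_seat below 0.02 m and angle between the z axis of tray_a_c and the z axis of rack_l_seat, either way round below 0.08 rad and x of wet1_c in the frame of tray_b_c between -0.085 and 0.085 m and y of wet1_c in the frame of tray_b_c between -0.015 and 0.015 m and z of wet1_c in the frame of tray_b_c between -0.003 and 0.009 m and x of wet2_c in the frame of tray_b_c between -0.085 and 0.085 m and y of wet2_c in the frame of tray_b_c between -0.015 and 0.015 m and z of wet2_c in the frame of tray_b_c between -0.003 and 0.009 m and x of wet3_c in the frame of tray_b_c between -0.085 and 0.085 m and y of wet3_c in the frame of tray_b_c between -0.015 and 0.015 m and z of wet3_c in the frame of tray_b_c between -0.003 and 0.009 m and angle between base_c's own z axis and vertical below 0.05 rad and height (world z) of base_c below 0.008 m and horizontal distance between each of base2_c, dry1_c, dry2_c, dry3_c and base_c below 0.004 m and angle between the y axis of each of base2_c, dry1_c, dry2_c, dry3_c and the y axis of base_c, either way round below 0.06 rad and angle between each of base2_c, dry1_c, dry2_c, dry3_c's own z axis and vertical below 0.08 rad); the robot touches nothing.
It fails at once if a bystander is moved more than 40 mm (distance of any of bowl, pie_tin, stopper, flip_box, broom from where it was at the start of the episode above 0.04 m).
Of wet1, wet2, wet3 only 1 to 3 are there at a start; the rules pass over those that are not, and their reading is None.
Of dry1, dry2, dry3 only 2 to 3 are there at a start; the rules pass over those that are not, and their reading is None.
At some moment in a run one of dry1, dry2, dry3 may be knocked a few centimetres aside while the robot is not near it.
It also fails if it takes over 210 s, if anything falls off the work surface, if the arm or the gripper's body presses on something with over 40 N, if the wrist force passes 120 N, or if a joint passes its speed limit or range.

## Robot

A 6-joint arm with a two-finger parallel gripper is mounted at the origin on the work surface. World frame = base frame: x ahead of the robot, y to its left, z up, the work surface at z = 0. Lengths are in mm, angles in rad, forces in N, time in s.
With the tool pointing down it reaches from about 275 to 750 mm from the base axis. Payload 10.2 kg.
Tool frame: the origin (TCP) lies at the very end of the fingers, on their centre line; the grasp point (between the pads) lies 19 mm behind it; z points along the fingers, y is the line along which they close (so a half turn about z gives the same grasp; the last joint's range is limited). The gripper opens to 88 mm and grips with 3 to 60 N. Pads are 18 mm wide; open, the fingers measure 123 mm over their backs; the gripper's body (75 mm by 187 mm) begins 45 mm behind the grasp point.
Start: joints at [0.987, 0.313, 1.498, -0, 1.331, -0.223], TCP at [185.35, 491.199, 238.72] pointing down, gripper open.
Joint ranges: [-2.94, 2.94], [-0.97, 2.17], [0.19, 2.56], [-1.23, 4.37], [0.02, 3.11], [-2.88, 2.88]. Speed limits (rad/s): [2.39, 2.39, 3.01, 3.14, 3.14, 3.14].

## Interface

Orientations are given as a 3x3 rotation matrix whose columns are the frame's x, y, z axes.
In Python, from rig import r gives the robot as it stands.
- The arm moves only by the shell command python3 -m crank 'ROWS' [OPENING] [FORCE]. ROWS is JSON, one flat list of numbers, 6 for each row, row after row: the shift along the tool's x, y, z in mm, then the turn, a rotation vector about the tool's x, y, z in degrees. A call has 1 to 12 rows; each row shifts and turns the commanded pose from where the row before left it, along the tool's axes as they then stand; what a row does not reach is not made up. A row lasts 1/12 s, in which the tool goes at most 41.7 mm and 7.16 degrees, less where a joint would pass 70% of its speed; a pose out of reach is approached as far as the arm can. A call is refused whole if a number of a shift passes 41.7 or a number of a turn 7.16, either way. A call with a gripper value outside its range is refused whole. OPENING is the closure, from 0 (fully open) to 1 (shut), set as the call begins (- or left out, the last holds). The fingers move at their own pace and stop on an object; FORCE is the grip in N (left out, the last holds). Time passes only in rows, so rows that do not move let the fingers close. It gives the time, the measured TCP pose, the force, the opening and the grip force at its end, in the units of the state.
- r.read_state(): the state, without advancing time (a new reading comes with each control period).
- r.camera(name): name is "side" or "top"; returns the picture (384x512x3 uint8, red, green, blue); there is no depth.
- r.camera_model(name): a dict with "K" (3x3 intrinsics, pixels), "dist_coeffs" ([k1, k2, p1, p2, k3] as OpenCV has them; the pictures are not rectified), "T" (4x4, takes a point from camera to world coordinates). Camera axes: x right, y down, z forward; pixel columns grow to the right and rows downward; lengths in mm; the calibration is good to about 2 mm. A picture is of the moment at which its call begins. camera_model takes no time and is no camera call.
- r.sign_off(): hands the job in; it is judged then, once.
Trained networks look in the newest picture that a camera, given by its name, has taken for a name from the list of things; names that differ only in an ending like _2 or _b are one class to them, and where a whole thing is asked for, a point or a joint stands for the part that bears it (a point fixed in the world has none). Each returns a list of dicts, best first, with "conf" (0 to 1); they miss things now and then, are a little off and sometimes report something else, mostly with a low value. They report only what shows in the picture. A call takes as long as a camera call. They do not tell look-alikes from the thing itself.
- r.spot_in(camera, label): "centre" ([x, y, z] in mm, in world coordinates, good to about 4 mm: the middle of the surface that is visible of it).
The state is a dict: "clock": time; "joint_pos": joint angles; "qvel": joint speeds; "tau": joint torques, N m; "ee_pos": TCP position; "orientation": TCP orientation; "wrist_force": force on the tool from outside, world axes, zero at the start; "moment": the same for the moment, N m; "grip_width": opening from 0.0 (shut) to 1.0 (fully open); "grip_force": force on a finger pad.
Only numpy, scipy, OpenCV 4.12 (cv2) and the standard library are available. Lean on these libraries where they do the work, as an engineer would, in place of code of your own. Each camera call takes 0.05 s, during which the arm holds its last target. There are 200 camera calls.

## Working session

There is one attempt and no reset: what is moved stays moved. The work goes in short steps, Python scripts to look and compute and a shell command to move; the robot and the scene stay as the last step left them, time stands still between calls to the robot, and variables do not carry over. Pictures are saved under pics/ and viewed, at most 14 in all, crops included, and the job is handed in when it is done.

```bash
ls; mkdir -p pics; python3 - <<'E'
from rig import r
import cv2,numpy as np
for n in("side","top"):
    im=r.camera(n); cv2.imwrite(f"pics/{n}0.png",im[:,:,::-1])
    m=r.camera_model(n); print(n,np.round(m["K"],1).tolist(),np.round(m["dist_coeffs"],3).tolist(),np.round(m["T"],3).tolist())
    for l in ["tray_a_c","tray_b_c","base_c","dry1_c","bowl","pie_tin","stopper","flip_box","broom"]:
        print(l,[(np.round(d["centre"]).astype(int).tolist(),round(d["conf"],2)) for d in r.spot_in(n,l)])
s=r.read_state();print(s)
E
```

```text
pics
side [[454.2, 0.0, 250.6], [0.0, 454.2, 191.1], [0.0, 0.0, 1.0]] [0.056, 0.0, 0.0, 0.0, 0.0] [[0.869, -0.323, 0.375, -1.974], [-0.495, -0.571, 0.655, -892.022], [0.003, -0.755, -0.656, 979.099], [0.0, 0.0, 0.0, 1.0]]
tray_a_c [([572, 294, 76], 0.77), ([539, 57, 5], 0.27)]
tray_b_c [([523, -3, 114], 0.9)]
base_c [([416, -274, 10], 0.73), ([641, -199, 12], 0.69)]
dry1_c [([568, -362, 11], 0.8)]
bowl [([783, 181, 36], 0.78)]
pie_tin [([529, 526, 8], 0.96)]
stopper [([524, -120, 6], 0.65)]
flip_box [([715, -63, 62], 0.9)]
broom [([261, -283, 54], 0.7), ([573, 293, 73], 0.2)]
top [[354.4, 0.0, 256.1], [0.0, 354.4, 192.0], [0.0, 0.0, 1.0]] [-0.015, 0.0, 0.0, 0.0, 0.0] [[0.007, -0.986, 0.165, 332.484], [-1.0, -0.006, 0.006, 42.517], [-0.005, -0.165, -0.986, 1172.636], [0.0, 0.0, 0.0, 1.0]]
tray_a_c [([573, 290, 81], 0.56)]
tray_b_c [([546, 30, 72], 0.69)]
base_c [([642, -198, 12], 0.61)]
dry1_c [([574, -353, 11], 0.78), ([530, -114, 10], 0.18)]
bowl [([787, 156, 28], 0.62)]
pie_tin [([526, 500, 6], 0.84), ([786, 158, 30], 0.53)]
stopper [([269, -255, 57], 0.58), ([530, -114, 8], 0.47)]
[... 194 characters left out ...]
-2.23392285e-01]), 'qvel': array([-1.67813809e-03, -1.89061211e-04,  1.68049919e-04, -5.77057703e-04,
       -3.88915216e-05,  1.93675243e-04]), 'tau': array([ 3.96934438e-04, -4.02120066e+01, -2.52413338e+01,  6.94312784e-02,
        3.20595293e-02,  5.68333144e-05]), 'ee_pos': array([185.36433464, 491.19556439, 238.73058391]), 'orientation': array([[-9.35606060e-01,  3.53045747e-01,  6.96547181e-06],
       [ 3.53045747e-01,  9.35606060e-01, -6.71523364e-06],
       [-8.88772232e-06, -3.82368309e-06, -1.00000000e+00]]), 'wrist_force': array([-0.3271455 , -0.12923381,  0.17531732]), 'moment': array([-0.00705366, -0.0267756 , -0.01262385]), 'grip_force': 0.0, 'grip_width': 0.998867199751922}
```

View pics/side0.png

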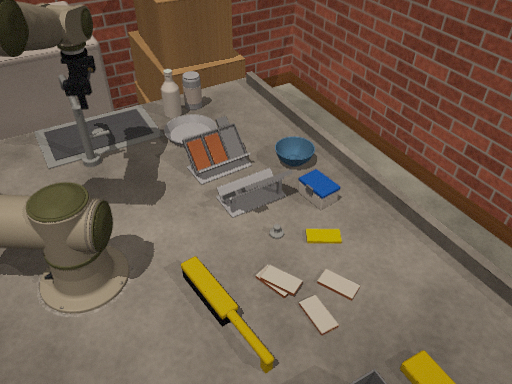

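View pics/top0.png

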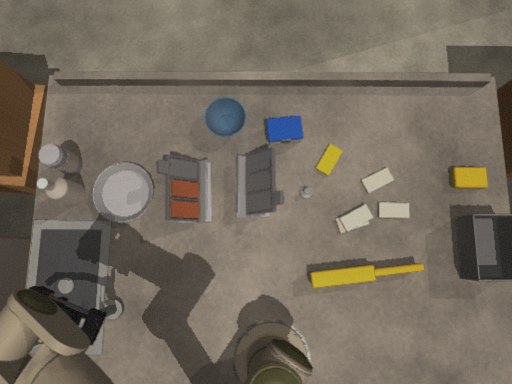

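The side view shows the loaded tray on the left rack at about (217,150), with 2 tiles in it, and the empty tray at about (252,190). The stack is near (280,280), with loose tiles at (338,284) and (318,314) and a yellow decoy at (323,236). The top view agrees. Next I'll enlarge the racks and segment the tiles.

```bash
cat > h.py <<'E'
import cv2,numpy as np
from rig import r
M={n:r.camera_model(n) for n in("side","top")}
for m in M.values():
    for k in m: m[k]=np.array(m[k],float)
def proj(n,P):
    m=M[n];Ti=np.linalg.inv(m["T"])
    return cv2.projectPoints(np.array(P,float).reshape(-1,1,3),cv2.Rodrigues(Ti[:3,:3])[0],Ti[:3,3],m["K"],m["dist_coeffs"])[0].reshape(-1,2)
def onz(n,uv,z):
    m=M[n];p=cv2.undistortPoints(np.array(uv,float).reshape(-1,1,2),m["K"],m["dist_coeffs"]).reshape(-1,2)
    d=np.c_[p,np.ones(len(p))]@m["T"][:3,:3].T;o=m["T"][:3,3]
    return o+d*((z-o[2])/d[:,2])[:,None]
def crop(n,im,x0,x1,y0,y1,f,name):
    cv2.imwrite("pics/"+name,cv2.resize(im[y0:y1,x0:x1,::-1],None,fx=f,fy=f,interpolation=cv2.INTER_CUBIC))
def rects(n,im,z=10,amin=60):
    h=cv2.cvtColor(im,cv2.COLOR_RGB2HSV);out=[]
    mk=((h[...,2]>185)&(h[...,1]<75)).astype(np.uint8)
    k,lab,st,c=cv2.connectedComponentsWithStats(mk)
    for i in range(1,k):
        if st[i,4]<amin: continue
        P=np.argwhere(lab==i)[:,::-1]
        W=onz(n,P,z)[:,:2]; q=W.mean(0)
        if not(250<q[0]<750 and -500<q[1]<-100): continue
        (c0,wh,a)=cv2.minAreaRect(W.astype(np.float32))
        e=np.linalg.eigh(np.cov((W-q).T))[1][:,1]
        out.append((q.round(1),np.round(c0,1),np.round(wh,1),round(float(np.degrees(np.arctan2(e[1],e[0]))),1),st[i,4]))
    return out
E
python3 - <<'E'
from h import *
for n in("side","top"):
    im=cv2.imread(f"pics/{n}0.png")[:,:,::-1]
    for o in rects(n,im): print(n,*o)
    if n=="side": crop(n,im,175,295,118,218,6,"sc.png")
    else: crop(n,im,150,290,140,230,5,"tc.png")
E
```

```text
top [ 570.8 -356.2] [ 571.5 -356.1] [43.  93.2] 116.3 354
top [ 469.8 -404.9] [ 471.  -405.8] [43.1 95.1] 89.6 386
top [ 442.4 -280.8] [ 439.3 -282.3] [54.4 94.2] 117.0 415
```

View pics/sc.png

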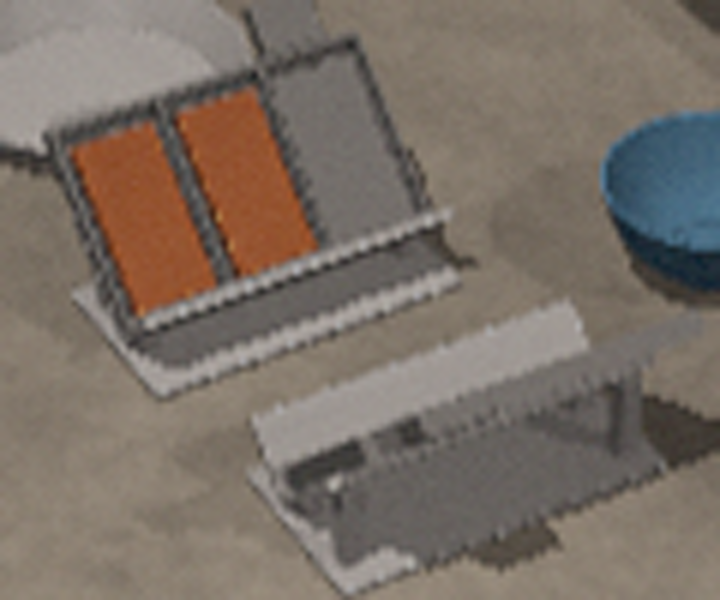

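View pics/tc.png

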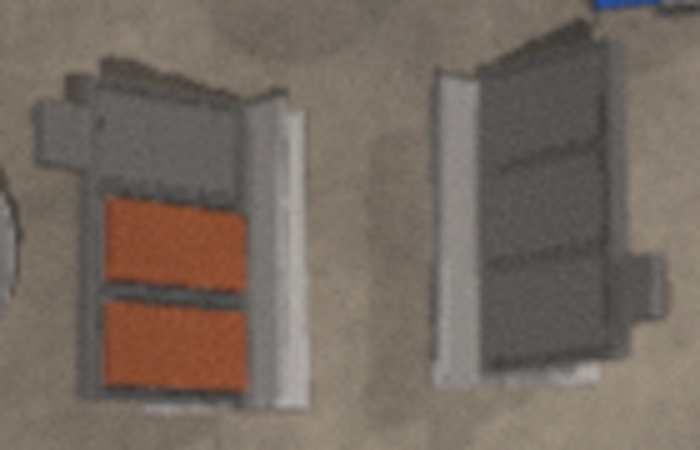

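The crops show 2 tiles in tray a. Its tab is at top (188–200,160–173), and tray b's tab is at top (276–283,191–204). I'll fit the tray poses with a 45° model and overlay the result.

```bash
cat >> h.py <<'E'
def Rt(side,yaw,tilt=np.pi/4):
    c,s=np.cos(tilt),np.sin(tilt)
    R=np.array([[1,0,0],[0,c,-s],[0,s,c]])  # x along +X, y up slope(+Y), z out(-Y)
    a=yaw+(0 if side=="l" else np.pi)
    return np.array([[np.cos(a),-np.sin(a),0],[np.sin(a),np.cos(a),0],[0,0,1]])@R
E
cat > fit.py <<'E'
from h import *
from scipy.optimize import least_squares
def tp(c): return np.array(c)/5+[150,140]-[.4,.4]
def sp(c): return np.array(c)/6+[175,118]-[.42,.42]
L={"l":[("top",(-100,60,7),(80,398)),("top",(40,92,0),(37,165)),("top",(80,92,0),(37,100)),
 ("side",(-100,60,7),(48,133)),("side",(100,60,7),(355,38)),("side",(40,60,7),(265,70))],
"r":[("top",(-100,60,7),(610,40)),("top",(100,60,7),(628,357)),("top",(40,92,0),(665,255)),("top",(80,92,0),(665,320))]}
res={}
for s in "lr":
    A=L[s]
    def f(p):
        R=Rt(s,p[3]); o=[]
        for n,m,c in A:
            o.append(proj(n,R@np.array(m)+p[:3])[0]-(tp(c) if n=="top" else sp(c)))
        o=np.ravel(o)
        return np.r_[o,(p[2]-zz)/5] if s=="r" else o
    zz=res["l"][2] if s=="r" else 0
    q=least_squares(f,[570,290 if s=="l" else 30,75,0]); res[s]=q.x; print(s,q.x.round(3),f(q.x).round(1))
for n in("side","top"):
    im=cv2.imread(f"pics/{n}0.png")
    x0,x1,y0,y1,k=(175,295,118,218,6) if n=="side" else (150,290,140,230,5)
    im=cv2.resize(im[y0:y1,x0:x1],None,fx=k,fy=k,interpolation=cv2.INTER_CUBIC)
    for s in "lr":
        R=Rt(s,res[s][3])
        for z,col in((7,(0,255,0)),(-7,(255,0,255))):
            P=np.array([(-100,-60,z),(100,-60,z),(100,60,z),(80,60,z),(80,92,z),(40,92,z),(40,60,z),(-100,60,z)])@R.T+res[s][:3]
            cv2.polylines(im,[((proj(n,P)-[x0-.5,y0-.5])*k).astype(np.int32)],True,col,1)
    cv2.imwrite(f"pics/ov_{n}.png",im)
a=cv2.imread("pics/ov_side.png");b=cv2.imread("pics/ov_top.png")
cv2.imwrite("pics/ov.png",cv2.resize(np.vstack([np.pad(a,((0,0),(0,0),(0,0))),cv2.resize(b,(720,463))]),(560,590*1063//1063)))
E
python3 fit.py
```

```text
l [5.26994e+02 2.86322e+02 5.62590e+01 1.50000e-02] [ 0.1 -0.2 -0.3  0.   0.2  0.2 -0.5  0.5  0.4  0.1  0.3 -0.6]
r [5.50626e+02 3.53170e+01 5.58720e+01 4.20000e-02] [-0.1 -0.  -0.9  0.2  0.2 -0.2  0.8 -0.  -0.1]
```

View pics/ov_side.png

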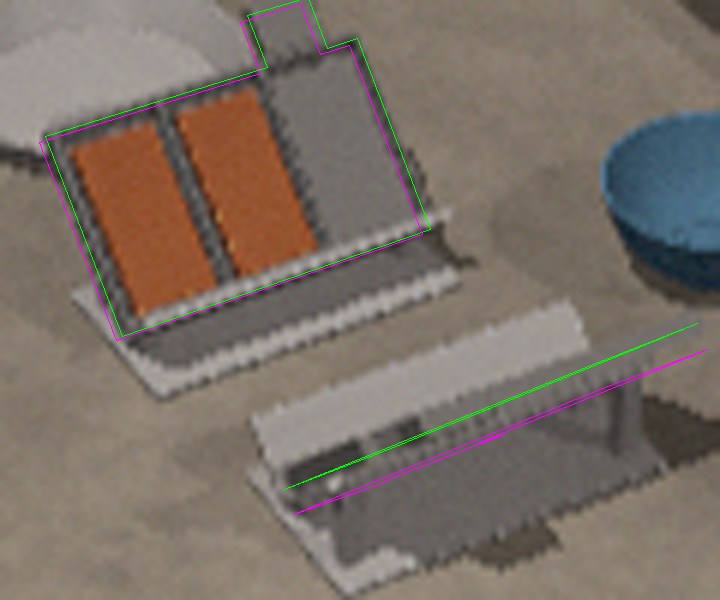

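```bash
python3 - <<'E'
from h import *
im=cv2.imread("pics/side0.png")[163:220,213:297].astype(float)
im=np.clip((im-40)*1.6,0,255).astype(np.uint8)
im=cv2.resize(im,None,fx=9,fy=9,interpolation=cv2.INTER_CUBIC)
R=Rt("r",.042)
for z,col in((7,(0,255,0)),(-7,(255,0,255))):
    P=np.array([(-100,-60,z),(100,-60,z),(100,60,z),(80,60,z),(80,92,z),(40,92,z),(40,60,z),(-100,60,z)])@R.T+[550.6,35.3,55.9]
    for q in (proj("side",P)-[213-.5,163-.5])*9: cv2.circle(im,tuple(map(int,q)),3,col,-1)
cv2.imwrite("pics/z.png",im)
E
```

```text
(no output)
```

View pics/z.png

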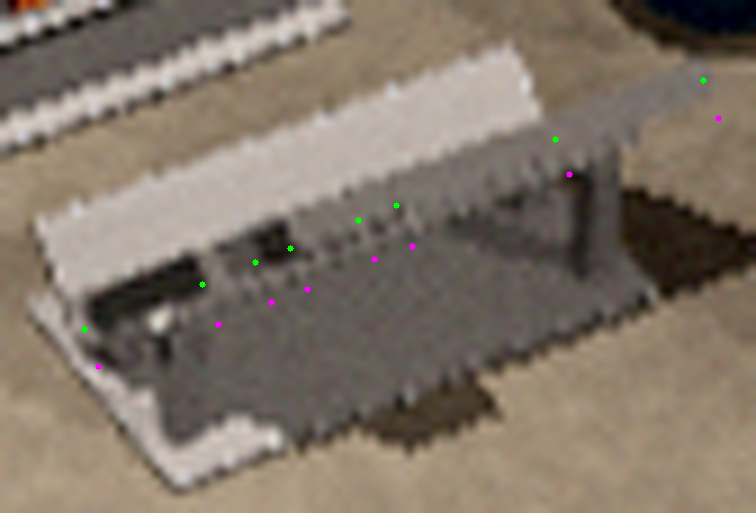

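```bash
python3 - <<'E'
exec(open("fit.py").read().split("res={}")[0])
zp=lambda c: np.array(c)/9+[213,163]-.5
def f(p):
    o=[]
    for s,q in(("l",p[[0,1,2,3]]),("r",p[[4,5,2,6]])):
        R=Rt(s,q[3])
        for n,m,c in L[s]: o.append(proj(n,R@np.array(m)+q[:3])[0]-(tp(c) if n=="top" else sp(c)))
        if s=="r":
            for m,c in(((-100,60,7),(700,64)),((-100,60,-7),(712,100))): o.append(proj("side",R@np.array(m)+q[:3])[0]-zp(c))
    return np.ravel(o)
q=least_squares(f,[527,286,56,0,550,35,0],loss="soft_l1");print(q.x.round(3),f(q.x).round(1))
E
```

```text
[5.26100e+02 2.84703e+02 5.97240e+01 1.50000e-02 5.49516e+02 3.65310e+01
 5.40000e-02] [ 0.3 -0.  -0.1  0.   0.4  0.2 -0.7 -0.   0.3 -0.5  0.2 -1.1 -0.9 -0.2
 -0.9  0.3  0.  -0.3  0.8 -0.1 -0.2  0.5  0.2  0.7]
```

```bash
cat >> h.py <<'E'
from scipy.spatial.transform import Rotation as Ro
SEAT={"l":(np.array([526,285,59.]),.015),"r":(np.array([549.5,36.5,59.]),.05)}
def toolpose(s,m,flip=0):
    "TCP pose at tray-frame point m of a seat: z down the slope, y ~ world +y"
    p,yaw=SEAT[s];R=Rt(s,yaw)
    y=R[:,2]*(1 if s=="r" else -1); z=-R[:,1]
    return p+R@np.array(m,float),np.c_[np.cross(y,z),y,z]
def plan(p,R,trans_first=False):
    st=r.read_state();T=st["orientation"];c=st["ee_pos"]
    rv=Ro.from_matrix(T.T@R).as_rotvec(degrees=True)
    d=(T if trans_first else R).T@(p-c)
    print("turn",rv.round(2),"rows",int(np.ceil(abs(rv).max()/7.1)),rv.round(2)/max(1,np.ceil(abs(rv).max()/7.1)),"| shift",d.round(1),"rows",int(np.ceil(np.linalg.norm(d)/41)), (d/max(1,np.ceil(np.linalg.norm(d)/41))).round(1))
def down(p,ang):  # tool down, y (closing) along heading ang (deg)
    a=np.radians(ang);y=np.array([np.cos(a),np.sin(a),0]);z=np.array([0,0,-1.])
    return np.array(p,float),np.c_[np.cross(y,z),y,z]
E
python3 - <<'E'
from h import *
p,R=toolpose("r",(60,66+80,0));print(p);plan(p,R,True)
E
```

```text
[494.73471336 -69.6073201  162.23759005]
turn [-44.35   9.24 -22.31] rows 7 [-6.33571429  1.32       -3.18714286] | shift [-487.4 -415.5   76.5] rows 16 [-30.5 -26.    4.8]
```

```bash
python3 -m crank '[-30.5,-26,0,0,0,0, -30.5,-26,0,0,0,0, -30.5,-26,0,0,0,0, -30.5,-26,0,0,0,0, -30.5,-26,0,0,0,0, -30.5,-26,0,0,0,0, -30.5,-26,0,0,0,0, -30.5,-26,0,0,0,0]' 0 20
python3 -m crank '[-30.5,-26,0,0,0,0, -30.5,-26,0,0,0,0, -30.5,-26,0,0,0,0, -30.5,-26,0,0,0,0, -30.5,-26,0,0,0,0, -30.5,-26,0,0,0,0, -30.5,-26,0,0,0,0, -30.5,-26,0,0,0,0]'
python3 -m crank '[0,0,0,-6.33,1.32,-3.19, 0,0,0,-6.33,1.32,-3.19, 0,0,0,-6.33,1.32,-3.19, 0,0,0,-6.33,1.32,-3.19, 0,0,0,-6.33,1.32,-3.19, 0,0,0,-6.33,1.32,-3.19, 0,0,0,-6.33,1.32,-3.19, 0,0,0,0,0,0, 0,0,0,0,0,0]'
python3 - <<'E'
from h import *
plan(*toolpose("r",(60,66+60,0)));print(r.read_state()["joint_pos"].round(2))
plan(*toolpose("r",(60,66,0)))
E
```

```text
clock: 1.67
ee_pos: [340.7, 208.7, 239.0]
orientation: [[-0.936, 0.353, 0.001], [0.353, 0.936, 0.0], [-0.001, 0.0, -1.0]]
wrist_force: [-0.0, -0.2, -0.7]
grip_width: 1.0
grip_force: 0.0
clock: 2.33
ee_pos: [495.7, -72.4, 238.8]
orientation: [[-0.935, 0.353, 0.0], [0.353, 0.935, -0.0], [-0.0, 0.0, -1.0]]
wrist_force: [0.5, 0.2, 0.2]
grip_width: 1.001
grip_force: 0.0
clock: 3.08
ee_pos: [495.1, -70.8, 237.9]
orientation: [[-0.999, -0.03, -0.034], [-0.045, 0.712, 0.701], [0.003, 0.702, -0.713]]
wrist_force: [0.4, 0.8, -0.0]
grip_width: 1.003
grip_force: 0.0
turn [-0.45  0.06 -0.33] rows 1 [-0.45  0.06 -0.33] | shift [  0.3 -52.6  74.4] rows 3 [  0.1 -17.5  24.8]
[-0.66  0.45  1.49  0.57  1.74 -2.34]
turn [-0.45  0.06 -0.33] rows 1 [-0.45  0.06 -0.33] | shift [  0.3 -52.6 134.4] rows 4 [  0.1 -13.2  33.6]
```

```bash
python3 -m crank '[0,-17.5,24.8,-0.45,0,-0.33, 0,-17.5,24.8,0,0,0, 0,-17.5,24.8,0,0,0, 0,0,20,0,0,0, 0,0,20,0,0,0, 0,0,20,0,0,0, 0,0,0,0,0,0]' 0 15
python3 - <<'E'
from h import *
im=r.camera("side")
im=np.clip((im[140:225,195:300].astype(float)-30)*1.5,0,255).astype(np.uint8)
im2=r.camera("top");im2=np.clip((im2[130:230,210:300].astype(float)-30)*1.5,0,255).astype(np.uint8)
a=cv2.resize(im[...,::-1],(420*1,340));b=cv2.resize(im2[...,::-1],(340*90//100,340))
cv2.imwrite("pics/g1.png",np.hstack([a,b]))
E
```

```text
clock: 3.67
ee_pos: [491.2, -9.7, 105.6]
orientation: [[-0.999, -0.038, -0.038], [-0.054, 0.706, 0.706], [0.0, 0.708, -0.707]]
wrist_force: [0.4, -0.1, -0.1]
grip_width: 1.001
grip_force: 0.0
```

View pics/g1.png

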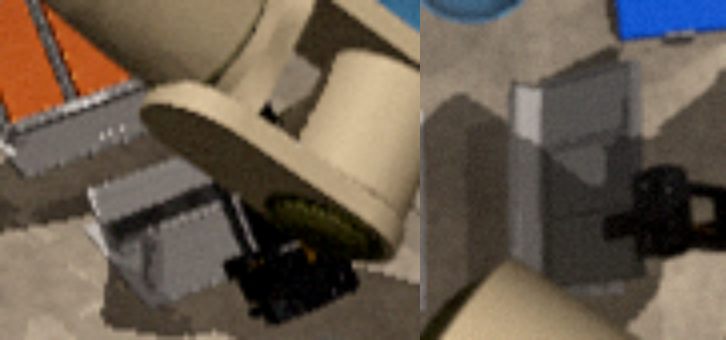

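The gripper is over tray b's tab, with the fingers at about (630,220) in the right half. I'll close it gently.

```bash
python3 -m crank '[0,0,0,0,0,0, 0,0,0,0,0,0, 0,0,0,0,0,0, 0,0,0,0,0,0, 0,0,0,0,0,0, 0,0,0,0,0,0, 0,0,0,0,0,0, 0,0,0,0,0,0, 0,0,0,0,0,0, 0,0,0,0,0,0]' 1 10
```

```text
clock: 4.6
ee_pos: [492.4, -12.4, 106.6]
orientation: [[-0.999, -0.039, -0.035], [-0.052, 0.705, 0.708], [-0.003, 0.709, -0.706]]
wrist_force: [0.6, 0.6, 0.9]
grip_width: 0.267
grip_force: 0.2
```

```bash
python3 -m crank '[0,0,0,0,0,0, 0,0,0,0,0,0, 0,0,0,0,0,0, 0,0,0,0,0,0, 0,0,0,0,0,0, 0,0,0,0,0,0]' 1 10;python3 -m crank '[0,0,0,0,0,0, 0,0,0,0,0,0, 0,0,0,0,0,0]' 1 50
```

```text
clock: 5.1
ee_pos: [492.4, -12.3, 106.7]
orientation: [[-0.999, -0.039, -0.035], [-0.052, 0.704, 0.708], [-0.003, 0.709, -0.706]]
wrist_force: [-0.0, 1.8, 2.1]
grip_width: 0.178
grip_force: 9.8
clock: 5.35
ee_pos: [492.3, -11.9, 107.3]
orientation: [[-0.999, -0.039, -0.035], [-0.052, 0.703, 0.709], [-0.003, 0.71, -0.704]]
wrist_force: [-0.1, 2.0, 5.9]
grip_width: 0.168
grip_force: 48.0
```

```bash
python3 - <<'E'
from h import *
p,yaw=SEAT["r"];print(Rt("r",yaw).T@(r.read_state()["ee_pos"]-p))
E
python3 -m crank '[0,3,-20,0,0,0, 0,3,-20,0,0,0, 0,5,-30,0,0,0, 0,25,-25,0,0,0, 0,25,-25,0,0,0, 0,25,-25,0,0,0, 0,25,-25,0,0,0, 0,0,0,0,0,0]'
python3 - <<'E'
from h import *
print(r.read_state()["joint_pos"].round(2))
p,R=toolpose("l",(-60,160,60));print(p);plan(p,R)
E
```

```text
[59.51872413 66.28844565  1.98252626]
clock: 6.02
ee_pos: [494.9, -55.2, 310.6]
orientation: [[-0.999, -0.045, -0.029], [-0.052, 0.709, 0.703], [-0.011, 0.704, -0.71]]
wrist_force: [0.7, -0.7, -0.9]
grip_width: 0.154
grip_force: 49.8
[-0.64  0.37  1.41  0.61  1.86 -2.25]
[464.94612948 354.80275707 214.56349186]
turn [89.73  0.72  2.35] rows 13 [6.90230769 0.05538462 0.18076923] | shift [  23.8  358.1 -222.3] rows 11 [  2.2  32.6 -20.2]
```

```bash
python3 -m crank '[0,0,0,5,0,0, 0,0,0,6.9,0,0.2, 0,0,0,6.9,0,0.2, 0,0,0,6.9,0,0.2, 0,0,0,6.9,0,0.2, 0,0,0,6.9,0,0.2, 0,0,0,6.9,0,0.2, 0,0,0,6.9,0,0.2, 0,0,0,6.9,0,0.2]'
python3 -m crank '[0,0,0,6.9,0,0.2, 0,0,0,6.9,0,0.2, 0,0,0,6.9,0,0.2, 0,0,0,6.9,0,0.2, 0,0,0,2,0,0.2, 0,0,0,0,0,0, 0,0,0,0,0,0]'
python3 - <<'E'
from h import *
print(r.read_state()["joint_pos"].round(2))
for m in((-60,130,50),(-59.5,69,20)): plan(*toolpose("l",m))
E
```

```text
clock: 6.77
ee_pos: [494.1, -54.5, 305.2]
orientation: [[-1.0, -0.026, 0.006], [-0.027, 0.964, -0.266], [0.002, -0.266, -0.964]]
wrist_force: [-0.2, -0.7, -2.2]
grip_width: 0.154
grip_force: 49.8
clock: 7.35
ee_pos: [494.0, -54.2, 304.4]
orientation: [[-1.0, -0.006, 0.012], [-0.012, 0.712, -0.702], [-0.004, -0.702, -0.712]]
wrist_force: [0.3, -0.6, -0.8]
grip_width: 0.151
grip_force: 49.8
[ 0.01  0.27  1.56 -0.8   1.37 -1.38]
turn [ 0.4   0.07 -0.29] rows 1 [ 0.4   0.07 -0.29] | shift [  22.9  363.  -196. ] rows 11 [  2.1  33.  -17.8]
turn [ 0.4   0.07 -0.29] rows 1 [ 0.4   0.07 -0.29] | shift [  22.4  393.  -135. ] rows 11 [  2.   35.7 -12.3]
```

```bash
python3 -m crank '[2,33,-17.8,0.4,0,-0.3, 2,33,-17.8,0,0,0, 2,33,-17.8,0,0,0, 2,33,-17.8,0,0,0, 2,33,-17.8,0,0,0, 2,33,-17.8,0,0,0, 2,33,-17.8,0,0,0, 2,33,-17.8,0,0,0, 2,33,-17.8,0,0,0, 2,33,-17.8,0,0,0, 2,33,-17.8,0,0,0, 0,0,0,0,0,0]'
python3 -m crank '[0,0,0,0,0,0, 0,0,0,0,0,0]'
python3 - <<'E'
from h import *
for m in((-59.5,72,24),(-59.5,67,15)): plan(*toolpose("l",m))
a=r.camera("side");b=r.camera("top")
a=cv2.resize(a[80:230,120:320,::-1],(400,300));b=cv2.resize(b[120:240,120:280,::-1],(400,300))
cv2.imwrite("pics/g2.png",np.hstack([a,b]))
E
```

```text
clock: 8.35
ee_pos: [465.6, 344.2, 183.0]
orientation: [[-1.0, -0.015, 0.012], [-0.019, 0.707, -0.707], [0.002, -0.707, -0.707]]
wrist_force: [-0.3, -0.9, -1.7]
grip_width: 0.156
grip_force: 49.9
clock: 8.52
ee_pos: [467.3, 339.5, 186.8]
orientation: [[-1.0, -0.008, 0.012], [-0.014, 0.707, -0.707], [-0.003, -0.707, -0.707]]
wrist_force: [-0.7, 0.0, -1.2]
grip_width: 0.156
grip_force: 49.9
turn [-0.03  0.06 -0.14] rows 1 [-0.03  0.06 -0.14] | shift [ 1.6 27.2 57.5] rows 2 [ 0.8 13.6 28.8]
turn [-0.03  0.06 -0.14] rows 1 [-0.03  0.06 -0.14] | shift [ 1.6 36.2 62.5] rows 2 [ 0.8 18.1 31.3]
```

View pics/g2.png

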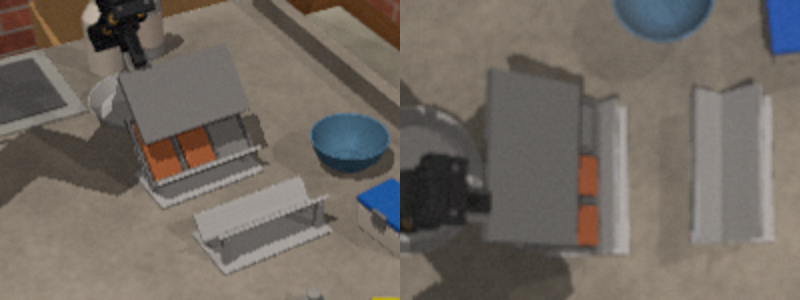

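Tray b hangs face-down above tray a and is well aligned with it. I'll lower it.

```bash
python3 -m crank '[0.4,7,15,0,0,0, 0.4,7,15,0,0,0, 0.4,7,15,0,0,0, 0.4,6,10,0,0,0, 0,0,0,0,0,0, 0,0,0,0,0,0]'
python3 -m crank '[0,3,1,0,0,0, 0,3,1,0,0,0, 0,2,1,0,0,0, 0,0,0,0,0,0, 0,0,0,0,0,0]'
python3 - <<'E'
from h import *
plan(*toolpose("l",(-59.5,66.3,14)))
E
```

```text
clock: 9.12
ee_pos: [465.8, 319.5, 129.4]
orientation: [[-1.0, -0.008, 0.011], [-0.013, 0.705, -0.709], [-0.003, -0.709, -0.705]]
wrist_force: [-0.3, -1.8, -0.3]
grip_width: 0.155
grip_force: 50.0
clock: 9.53
ee_pos: [466.3, 322.8, 124.3]
orientation: [[-1.0, -0.005, 0.014], [-0.014, 0.703, -0.711], [-0.006, -0.711, -0.703]]
wrist_force: [-0.3, -9.8, 11.9]
grip_width: 0.158
grip_force: 51.6
turn [-0.35  0.19 -0.31] rows 1 [-0.35  0.19 -0.31] | shift [0.4 4.8 7.2] rows 1 [0.4 4.8 7.2]
```

```bash
python3 -m crank '[0,-4,1,0,0,0, 0,0,2,0,0,0, 0,0,2,0,0,0, 0,0,0,0,0,0, 0,0,0,0,0,0]'
python3 -m crank '[0,0,2,0,0,0, 0,0,1,0,0,0, 0,0,0,0,0,0, 0,0,0,0,0,0]'
python3 - <<'E'
from h import *
plan(*toolpose("l",(-59.5,66.3,14)))
E
```

```text
clock: 9.95
ee_pos: [466.3, 317.0, 122.1]
orientation: [[-1.0, -0.006, 0.014], [-0.014, 0.705, -0.709], [-0.005, -0.709, -0.705]]
wrist_force: [0.9, -5.9, 5.4]
grip_width: 0.155
grip_force: 49.8
clock: 10.28
ee_pos: [466.3, 315.5, 120.5]
orientation: [[-1.0, -0.006, 0.015], [-0.015, 0.706, -0.708], [-0.006, -0.709, -0.706]]
wrist_force: [-0.9, -2.5, 9.0]
grip_width: 0.158
grip_force: 49.7
turn [-0.12  0.23 -0.25] rows 1 [-0.12  0.23 -0.25] | shift [ 0.2  7.3 -0.6] rows 1 [ 0.2  7.3 -0.6]
```

```bash
python3 -m crank '[0,0,0,0,0,0, 0,0,0,0,0,0, 0,0,0,0,0,0, 0,0,0,0,0,0, 0,0,0,0,0,0, 0,0,0,0,0,0]' 0.5
python3 -m crank '[0,0,-15,0,0,0, 0,0,-25,0,0,0, 0,0,-30,0,0,0, 0,0,-30,0,0,0, 0,0,0,0,0,0]' 
python3 - <<'E'
from h import *
a=r.camera("side");b=r.camera("top")
a=cv2.resize(a[110:190,170:270,::-1],(400,320));b=cv2.resize(b[140:230,150:250,::-1],(400,360))[:320]
cv2.imwrite("pics/g3.png",np.hstack([a,b]))
E
```

```text
clock: 10.78
ee_pos: [465.6, 315.4, 118.0]
orientation: [[-1.0, -0.009, 0.012], [-0.015, 0.706, -0.708], [-0.003, -0.708, -0.706]]
wrist_force: [0.3, 0.1, 0.0]
grip_width: 0.498
grip_force: 0.0
clock: 11.2
ee_pos: [464.5, 389.4, 192.3]
orientation: [[-1.0, -0.006, 0.018], [-0.017, 0.709, -0.705], [-0.008, -0.705, -0.709]]
wrist_force: [0.2, 0.0, 0.0]
grip_width: 0.499
grip_force: 0.0
```

View pics/g3.png

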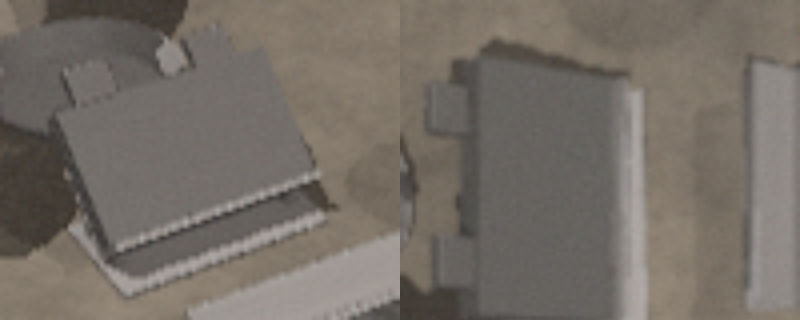

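Tray b lies closed over tray a with its edges together and the tabs at right-crop (447,108) and (453,260). Next I'll grip the pair at the middle of the top edge.

```bash
python3 - <<'E'
from h import *
for m in((0,130,11),(0,30,11)): plan(*toolpose("l",m))
E
```

```text
turn [-0.07  0.14 -0.1 ] rows 1 [-0.07  0.14 -0.1 ] | shift [-60.2   8.1  33.8] rows 2 [-30.1   4.1  16.9]
turn [-0.07  0.14 -0.1 ] rows 1 [-0.07  0.14 -0.1 ] | shift [-60.2   8.1 133.8] rows 4 [-15.    2.   33.5]
```

```bash
python3 -m crank '[-30,4,0,0,0,0, -30,4,10,0,0,0, 0,0,24,0,0,0, 0,0,30,0,0,0, 0,0,30,0,0,0, 0,0,20,0,0,0, 0,0,20,0,0,0, 0,0,0,0,0,0, 0,0,0,0,0,0]' 0 8
python3 -m crank '[0,0,0,0,0,0, 0,0,0,0,0,0, 0,0,0,0,0,0, 0,0,0,0,0,0, 0,0,0,0,0,0, 0,0,0,0,0,0, 0,0,0,0,0,0, 0,0,0,0,0,0, 0,0,0,0,0,0, 0,0,0,0,0,0]' 1 8
python3 -m crank '[0,0,0,0,0,0, 0,0,0,0,0,0, 0,0,0,0,0,0, 0,0,0,0,0,0]' 1 15
python3 - <<'E'
from h import *
plan(*toolpose("l",(0,30,7)))
E
```

```text
clock: 12.05
ee_pos: [525.6, 296.7, 87.8]
orientation: [[-1.0, -0.009, 0.01], [-0.013, 0.705, -0.709], [-0.0, -0.709, -0.705]]
wrist_force: [0.4, 0.9, 0.5]
grip_width: 1.002
grip_force: 0.0
clock: 12.88
ee_pos: [526.2, 297.1, 89.7]
orientation: [[-1.0, -0.007, 0.012], [-0.014, 0.704, -0.71], [-0.003, -0.71, -0.704]]
wrist_force: [-1.6, -3.6, 7.2]
grip_width: 0.329
grip_force: 8.1
clock: 13.22
ee_pos: [526.2, 297.1, 89.7]
orientation: [[-1.0, -0.008, 0.012], [-0.014, 0.704, -0.71], [-0.003, -0.71, -0.704]]
wrist_force: [-1.6, -3.2, 5.1]
grip_width: 0.33
grip_force: 15.0
turn [-0.22  0.09 -0.17] rows 1 [-0.22  0.09 -0.17] | shift [0.3 6.2 0.2] rows 1 [0.3 6.2 0.2]
```

```bash
python3 -m crank '[0,0,0,0,0,0, 0,0,0,0,0,0, 0,0,0,0,0,0]' 1 60
python3 -m crank '[0,-3,-10,0,0,0, 0,-5,-15,0,0,0, 0,-20,-20,0,0,0, 0,-25,-25,0,0,0, 0,-25,-25,0,0,0, 0,-28,-28,0,0,0, 0,-20,-20,0,0,0, 0,0,0,0,0,0, 0,0,0,0,0,0]'
python3 - <<'E'
from h import *
print(r.read_state()["joint_pos"].round(2))
for m in((0,130,60),): plan(*toolpose("r",m))
E
```

```text
clock: 13.47
ee_pos: [526.2, 296.8, 89.9]
orientation: [[-1.0, -0.007, 0.012], [-0.014, 0.704, -0.71], [-0.003, -0.71, -0.704]]
wrist_force: [-0.6, -4.1, 7.8]
grip_width: 0.317
grip_force: 58.9
clock: 14.22
ee_pos: [525.3, 310.4, 278.3]
orientation: [[-1.0, -0.008, 0.013], [-0.015, 0.707, -0.707], [-0.003, -0.707, -0.707]]
wrist_force: [-0.7, -0.6, -5.8]
grip_width: 0.312
grip_force: 59.7
[ 0.59  0.78  0.84 -0.69  1.92 -1.11]
turn [-89.99   0.2   -2.22] rows 13 [-6.92230769  0.01538462 -0.17076923] | shift [ -10.5 -289.3 -169.2] rows 9 [ -1.2 -32.1 -18.8]
```

```bash
python3 -m crank '[0,0,0,-3,0,0, 0,0,0,-6,0,-0.2, 0,0,0,-6,0,-0.2, 0,0,0,-6,0,-0.2, 0,0,0,-6,0,-0.2, 0,0,0,-6,0,-0.2, 0,0,0,-6,0,-0.2, 0,0,0,-6,0,-0.2, 0,0,0,-6,0,-0.2]'
python3 -m crank '[0,0,0,-6,0,-0.2, 0,0,0,-6,0,-0.2, 0,0,0,-6,0,-0.1, 0,0,0,-6,0,-0.1, 0,0,0,-6,0,-0.1, 0,0,0,-6,0,-0.1, 0,0,0,-3,0,-0.1, 0,0,0,0,0,0, 0,0,0,0,0,0]'
python3 - <<'E'
from h import *
print(r.read_state()["joint_pos"].round(2))
for m in((0,110,50),): plan(*toolpose("r",m))
E
```

```text
clock: 14.97
ee_pos: [524.5, 309.9, 275.8]
orientation: [[-0.999, -0.038, -0.014], [-0.039, 0.994, 0.106], [0.01, 0.107, -0.994]]
wrist_force: [-0.0, 0.7, -4.8]
grip_width: 0.313
grip_force: 59.8
clock: 15.72
ee_pos: [524.8, 309.5, 276.2]
orientation: [[-0.999, -0.034, -0.041], [-0.053, 0.709, 0.703], [0.005, 0.704, -0.71]]
wrist_force: [0.6, 0.3, -4.7]
grip_width: 0.312
grip_force: 59.8
[ 0.04  0.4   1.47  0.8   1.38 -1.79]
turn [-0.23 -0.33 -0.09] rows 1 [-0.23 -0.33 -0.09] | shift [ -11.  -297.2 -150.1] rows 9 [ -1.2 -33.  -16.7]
```

```bash
python3 -m crank '[-1.2,-20,-10,0,-0.3,0, -1.2,-33,-17,0,0,0, -1.2,-33,-17,0,0,0, -1.2,-33,-17,0,0,0, -1.2,-33,-17,0,0,0, -1.2,-33,-17,0,0,0, -1.2,-33,-17,0,0,0, -1.2,-33,-17,0,0,0, -1.2,-33,-6,0,0,0, 0,-13,0,0,0,0, 0,0,0,0,0,0, 0,0,0,0,0,0]'
python3 - <<'E'
from h import *
for m in((0,40,20),(0,30,10)): plan(*toolpose("r",m))
E
```

```text
clock: 16.72
ee_pos: [552.1, 6.2, 164.3]
orientation: [[-0.999, -0.038, -0.034], [-0.051, 0.707, 0.705], [-0.002, 0.706, -0.708]]
wrist_force: [0.6, 0.2, -4.1]
grip_width: 0.316
grip_force: 59.8
turn [-0.1   0.05  0.14] rows 1 [-0.1   0.05  0.14] | shift [  1. -33.  56.] rows 2 [  0.5 -16.5  28. ]
turn [-0.1   0.05  0.14] rows 1 [-0.1   0.05  0.14] | shift [  1. -43.  66.] rows 2 [  0.5 -21.5  33. ]
```

```bash
python3 -m crank '[0.5,-11,19,0,0,0, 0.5,-11,19,0,0,0, 0,-10,18,0,0,0, 0,-4,3,0,0,0, 0,0,0,0,0,0, 0,0,0,0,0,0]'
python3 -m crank '[0,-3,1,0,0,0, 0,0,0,0,0,0, 0,0,0,0,0,0]'
python3 - <<'E'
from h import *
for m in((0,30,10),): plan(*toolpose("r",m))
E
```

```text
clock: 17.22
ee_pos: [550.9, 22.2, 98.8]
orientation: [[-0.999, -0.04, -0.033], [-0.052, 0.707, 0.705], [-0.005, 0.706, -0.708]]
wrist_force: [-1.4, 1.7, -3.2]
grip_width: 0.314
grip_force: 59.8
clock: 17.47
ee_pos: [551.3, 20.2, 96.1]
orientation: [[-0.999, -0.039, -0.031], [-0.05, 0.706, 0.706], [-0.006, 0.707, -0.707]]
wrist_force: [3.1, 6.3, 4.5]
grip_width: 0.31
grip_force: 60.3
turn [-0.02  0.25  0.22] rows 1 [-0.02  0.25  0.22] | shift [ 1.  -4.7  7.8] rows 1 [ 1.  -4.7  7.8]
```

```bash
python3 -m crank '[0,2,2,0,0,0, 0,0,2,0,0,0, 0,0,2,0,0,0, 0,0,0,0,0,0, 0,0,0,0,0,0]'
python3 -m crank '[0,0,2,0,0,0, 0,0,0,0,0,0, 0,0,0,0,0,0]'
python3 - <<'E'
from h import *
for m in((0,30,10),): plan(*toolpose("r",m))
E
```

```text
clock: 17.88
ee_pos: [550.4, 25.0, 92.5]
orientation: [[-0.999, -0.039, -0.033], [-0.051, 0.707, 0.705], [-0.005, 0.706, -0.709]]
wrist_force: [-2.6, -5.0, 6.8]
grip_width: 0.311
grip_force: 60.1
clock: 18.13
ee_pos: [550.5, 25.0, 92.4]
orientation: [[-0.999, -0.04, -0.032], [-0.051, 0.708, 0.704], [-0.006, 0.705, -0.709]]
wrist_force: [-9.9, -15.2, 19.8]
grip_width: 0.312
grip_force: 60.1
turn [-0.16  0.2   0.27] rows 1 [-0.16  0.2   0.27] | shift [ 0.4 -5.5  1.8] rows 1 [ 0.4 -5.5  1.8]
```

```bash
python3 -m crank '[0,-1.5,-1.5,0,0,0, 0,-1.5,0,0,0,0, 0,0,0,0,0,0, 0,0,0,0,0,0, 0,0,0,0,0,0, 0,0,0,0,0,0]'
python3 -m crank '[0,0,0,0,0,0, 0,0,0,0,0,0, 0,0,0,0,0,0, 0,0,0,0,0,0, 0,0,0,0,0,0, 0,0,0,0,0,0]' 0.4
python3 -m crank '[0,0,-15,0,0,0, 0,0,-25,0,0,0, 0,0,-35,0,0,0, 0,0,-30,0,0,0, 0,0,-30,0,0,0, 0,0,0,0,0,0]' 0
python3 - <<'E'
from h import *
a=r.camera("side");b=r.camera("top")
a=cv2.resize(a[130:220,180:300,::-1],(440,330));b=cv2.resize(b[140:230,200:310,::-1],(400,327))
cv2.imwrite("pics/g4.png",np.hstack([a[:327],b]))
E
```

```text
clock: 18.63
ee_pos: [550.7, 23.9, 91.3]
orientation: [[-0.999, -0.039, -0.032], [-0.05, 0.705, 0.707], [-0.005, 0.708, -0.707]]
wrist_force: [-4.8, -1.7, 16.7]
grip_width: 0.316
grip_force: 60.6
clock: 19.13
ee_pos: [550.4, 24.0, 89.1]
orientation: [[-0.999, -0.039, -0.033], [-0.051, 0.707, 0.705], [-0.004, 0.706, -0.708]]
wrist_force: [-0.2, -0.0, 0.8]
grip_width: 0.6
grip_force: 0.0
clock: 19.63
ee_pos: [556.2, -74.9, 188.2]
orientation: [[-0.999, -0.041, -0.027], [-0.048, 0.71, 0.702], [-0.01, 0.703, -0.711]]
wrist_force: [0.3, -0.3, -0.3]
grip_width: 0.996
grip_force: 0.0
```

View pics/g4.png

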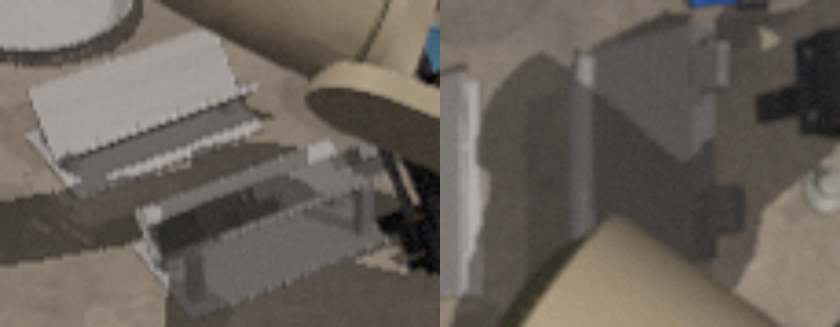

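The pair lies on the right rack, with tray a's tab at (715,62) and tray b's at (725,215) in the crop. Now for tray a's tab.

```bash
python3 - <<'E'
from h import *
for m in((-60,130,17),(-60,68,17)): plan(*toolpose("r",m))
E
```

```text
turn [-0.1   0.17  0.18] rows 1 [-0.1   0.17  0.18] | shift [-60.    4.6  35.2] rows 2 [-30.    2.3  17.6]
turn [-0.1   0.17  0.18] rows 1 [-0.1   0.17  0.18] | shift [-60.    4.6  97.2] rows 3 [-20.    1.5  32.4]
```

```bash
python3 -m crank '[-30,2.3,0,0,0,0, -30,2.3,10,0,0,0, 0,0,25,0,0,0, 0,0,30,0,0,0, 0,0,20,0,0,0, 0,0,12,0,0,0, 0,0,0,0,0,0, 0,0,0,0,0,0]' 0 8
python3 -m crank '[0,0,0,0,0,0, 0,0,0,0,0,0, 0,0,0,0,0,0, 0,0,0,0,0,0, 0,0,0,0,0,0, 0,0,0,0,0,0, 0,0,0,0,0,0, 0,0,0,0,0,0, 0,0,0,0,0,0, 0,0,0,0,0,0, 0,0,0,0,0,0]' 1 8
python3 -m crank '[0,0,0,0,0,0, 0,0,0,0,0,0, 0,0,0,0,0,0, 0,0,0,0,0,0]' 1 8
python3 -m crank '[0,0,0,0,0,0, 0,0,0,0,0,0, 0,0,0,0,0,0]' 1 50
python3 - <<'E'
from h import *
p,yaw=SEAT["r"];print(Rt("r",yaw).T@(r.read_state()["ee_pos"]-p))
E
```

```text
clock: 20.4
ee_pos: [611.2, 3.9, 119.5]
orientation: [[-0.999, -0.039, -0.034], [-0.052, 0.707, 0.706], [-0.003, 0.706, -0.708]]
wrist_force: [0.0, -0.6, -0.0]
grip_width: 0.997
grip_force: 0.0
clock: 21.32
ee_pos: [611.4, 3.5, 119.7]
orientation: [[-0.999, -0.039, -0.033], [-0.051, 0.707, 0.705], [-0.004, 0.706, -0.708]]
wrist_force: [-0.6, 1.0, 1.4]
grip_width: 0.19
grip_force: 0.9
clock: 21.65
ee_pos: [611.4, 3.6, 119.9]
orientation: [[-0.999, -0.039, -0.033], [-0.051, 0.707, 0.706], [-0.004, 0.706, -0.708]]
wrist_force: [-0.3, 2.2, 3.3]
grip_width: 0.164
grip_force: 8.0
clock: 21.9
ee_pos: [611.5, 3.8, 120.1]
orientation: [[-0.999, -0.039, -0.033], [-0.051, 0.706, 0.706], [-0.004, 0.707, -0.707]]
wrist_force: [-0.0, 2.8, 5.2]
grip_width: 0.153
grip_force: 49.8
[-60.25028963  68.48391467  17.95893633]
```

```bash
python3 -m crank '[0,4,-1,0,0,0, 0,6,-1,0,0,0, 0,10,-2,0,0,0, 0,12,-5,0,0,0, 0,20,-15,0,0,0, 0,28,-28,0,0,0, 0,28,-28,0,0,0, 0,28,-28,0,0,0, 0,0,0,0,0,0, 0,0,0,0,0,0]'
python3 - <<'E'
from h import *
print(r.read_state()["joint_pos"].round(2))
plan(*toolpose("l",(60,130,40)))
a=r.camera("side");b=r.camera("top")
a=cv2.resize(a[110:220,180:310,::-1],(400,330));b=cv2.resize(b[140:230,200:310,::-1],(400,327))
cv2.imwrite("pics/g5.png",np.hstack([a[:327],b]))
E
```

```text
clock: 22.73
ee_pos: [609.9, 23.7, 294.6]
orientation: [[-0.999, -0.042, -0.03], [-0.051, 0.709, 0.703], [-0.008, 0.704, -0.71]]
wrist_force: [0.0, -0.5, -2.7]
grip_width: 0.158
grip_force: 49.7
[-0.42  0.57  1.15  0.7   1.78 -2.03]
turn [89.75  0.54  2.31] rows 13 [6.90384615 0.04153846 0.17769231] | shift [  19.9  312.3 -149. ] rows 9 [  2.2  34.7 -16.6]
```

View pics/g5.png

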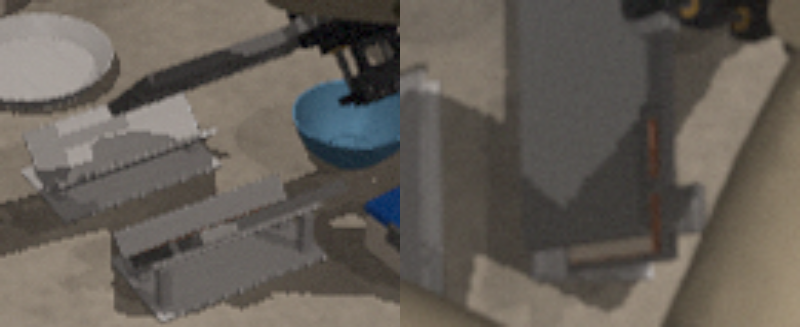

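Tray a lifted clean and the tiles stayed in tray b, glaze up. I'll turn tray a over to the left.

```bash
python3 -m crank '[0,0,0,5,0,0, 0,0,0,6.9,0,0.2, 0,0,0,6.9,0,0.2, 0,0,0,6.9,0,0.2, 0,0,0,6.9,0,0.2, 0,0,0,6.9,0,0.2, 0,0,0,6.9,0,0.2, 0,0,0,6.9,0,0.2, 0,0,0,6.9,0,0.2]'
python3 -m crank '[0,0,0,6.9,0,0.2, 0,0,0,6.9,0,0.2, 0,0,0,6.9,0,0.2, 0,0,0,6.9,0,0.2, 0,0,0,2,0,0, 0,0,0,0,0,0, 0,0,0,0,0,0]'
python3 - <<'E'
from h import *
print(r.read_state()["joint_pos"].round(2))
plan(*toolpose("l",(60,120,35)))
E
```

```text
clock: 23.58
ee_pos: [609.5, 23.7, 291.2]
orientation: [[-1.0, -0.025, 0.004], [-0.025, 0.963, -0.269], [0.003, -0.269, -0.963]]
wrist_force: [-0.7, 0.3, -1.4]
grip_width: 0.157
grip_force: 49.7
clock: 24.17
ee_pos: [609.5, 23.8, 290.6]
orientation: [[-1.0, -0.008, 0.011], [-0.013, 0.71, -0.705], [-0.002, -0.705, -0.71]]
wrist_force: [0.1, -0.5, -1.6]
grip_width: 0.157
grip_force: 49.7
[ 0.13  0.58  1.15 -0.78  1.54 -1.37]
turn [ 0.2   0.   -0.15] rows 1 [ 0.2   0.   -0.15] | shift [  19.6  314.3 -141.8] rows 9 [  2.2  34.9 -15.8]
```

```bash
python3 -m crank '[2.2,20,-10,0,0,0, 2.2,34.9,-16,0,0,0, 2.2,34.9,-16,0,0,0, 2.2,34.9,-16,0,0,0, 2.2,34.9,-16,0,0,0, 2.2,34.9,-16,0,0,0, 2.2,34.9,-16,0,0,0, 2.2,34.9,-16,0,0,0, 2.2,34.9,-16,0,0,0, 0,15,-4,0,0,0, 0,0,0,0,0,0, 0,0,0,0,0,0]'
python3 -m crank '[0,4,12,0,0,0, 0,4,12,0,0,0, 0,4,12,0,0,0, 0,0,0,0,0,0, 0,0,0,0,0,0]'
python3 - <<'E'
from h import *
plan(*toolpose("l",(60,68,4)))
E
```

```text
clock: 25.17
ee_pos: [586.8, 345.7, 170.2]
orientation: [[-1.0, -0.006, 0.012], [-0.013, 0.709, -0.705], [-0.004, -0.705, -0.709]]
wrist_force: [0.1, 0.0, -2.3]
grip_width: 0.149
grip_force: 49.7
clock: 25.58
ee_pos: [587.5, 327.6, 138.2]
orientation: [[-1.0, -0.004, 0.011], [-0.01, 0.709, -0.705], [-0.005, -0.705, -0.709]]
wrist_force: [-0.3, 0.2, -1.4]
grip_width: 0.154
grip_force: 49.7
turn [ 0.15  0.03 -0.4 ] rows 1 [ 0.15  0.03 -0.4 ] | shift [ 2.1 22.5 17.5] rows 1 [ 2.1 22.5 17.5]
```

```bash
python3 -m crank '[1,7,7,0,0,0, 1,5,5,0,0,0, 0,3,2,0,0,0, 0,0,0,0,0,0, 0,0,0,0,0,0]'
python3 -m crank '[0,3,1.5,0,0,0, 0,2,1.5,0,0,0, 0,0,0,0,0,0, 0,0,0,0,0,0]'
python3 - <<'E'
from h import *
plan(*toolpose("l",(60,68,4)))
E
```

```text
clock: 26.0
ee_pos: [584.8, 329.7, 116.4]
orientation: [[-1.0, -0.006, 0.012], [-0.013, 0.708, -0.706], [-0.004, -0.706, -0.708]]
wrist_force: [-0.7, -1.9, 0.0]
grip_width: 0.155
grip_force: 50.1
clock: 26.33
ee_pos: [585.4, 330.5, 112.2]
orientation: [[-1.0, -0.004, 0.013], [-0.011, 0.707, -0.707], [-0.006, -0.707, -0.707]]
wrist_force: [0.2, -5.1, 5.8]
grip_width: 0.153
grip_force: 50.4
turn [-0.02  0.12 -0.41] rows 1 [-0.02  0.12 -0.41] | shift [0.1 2.1 1.2] rows 1 [0.1 2.1 1.2]
```

```bash
python3 -m crank '[0,-1.5,1.5,0,0,0, 0,0,1,0,0,0, 0,0,0,0,0,0, 0,0,0,0,0,0]'
python3 -m crank '[0,0,0,0,0,0, 0,0,0,0,0,0, 0,0,0,0,0,0, 0,0,0,0,0,0, 0,0,0,0,0,0, 0,0,0,0,0,0]' 0.4
python3 -m crank '[0,0,-15,0,0,0, 0,0,-25,0,0,0, 0,0,-35,0,0,0, 0,0,-30,0,0,0, 0,-25,-30,0,0,0, 0,-25,-25,0,0,0, 0,-25,-25,0,0,0, 0,0,0,0,0,0]' 0
python3 - <<'E'
from h import *
a=r.camera("side");b=r.camera("top")
for n,im in(("side",a),("top",b)):
    for o in rects(n,im): print(n,*o)
a=cv2.resize(a[125:215,175:295,::-1],(400,300));b=cv2.resize(b[140:230,160:280,::-1],(400,300))
cv2.imwrite("pics/g6.png",np.hstack([a,b]))
E
```

```text
clock: 26.67
ee_pos: [585.2, 328.6, 111.2]
orientation: [[-1.0, -0.004, 0.014], [-0.013, 0.709, -0.706], [-0.007, -0.706, -0.708]]
wrist_force: [-0.8, -1.4, 5.5]
grip_width: 0.151
grip_force: 50.2
clock: 27.17
ee_pos: [585.0, 328.5, 109.9]
orientation: [[-1.0, -0.006, 0.012], [-0.013, 0.709, -0.706], [-0.005, -0.706, -0.709]]
wrist_force: [-0.6, -0.0, -0.3]
grip_width: 0.581
grip_force: 0.0
clock: 27.83
ee_pos: [567.9, 388.2, 291.9]
orientation: [[-1.0, -0.001, 0.026], [-0.019, 0.713, -0.701], [-0.018, -0.701, -0.713]]
wrist_force: [-0.3, 0.2, 0.4]
grip_width: 1.003
grip_force: 0.0
side [ 445.4 -289.7] [ 448.  -272.2] [44.1 95.8] 134.8 83
top [ 570.8 -356.2] [ 571.5 -356.1] [43.  93.2] 116.3 354
top [ 469.7 -404.8] [ 471.  -405.8] [43.1 95.1] 89.7 383
top [ 442.5 -280.8] [ 439.3 -282.3] [54.4 94.2] 117.0 413
```

View pics/g6.png

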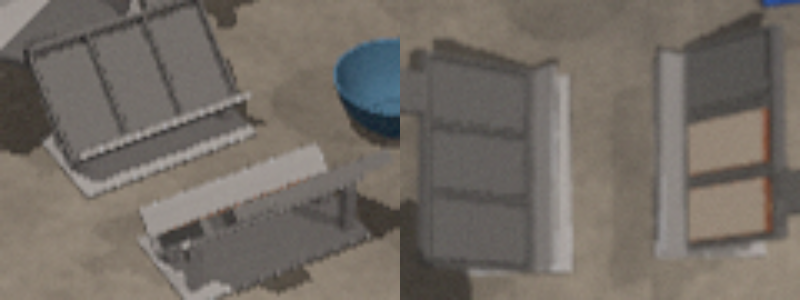

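Both trays are done: tray a sits empty on the left, open side up, and tray b on the right holds two tiles glaze-up at crop (730,140) and (730,205). Now the stack.

```bash
python3 - <<'E'
from h import *
plan(*down((441,-280,200),27))
E
```

```text
turn [-39.33  25.56  60.41] rows 9 [-4.37        2.84        6.71222222] | shift [-537.8 -417.4   86.8] rows 17 [-31.6 -24.6   5.1]
```

```bash
python3 -m crank '[0,0,0,-4.37,2.84,6.71, 0,0,0,-4.37,2.84,6.71, 0,0,0,-4.37,2.84,6.71, 0,0,0,-4.37,2.84,6.71, 0,0,0,-4.37,2.84,6.71, 0,0,0,-4.37,2.84,6.71, 0,0,0,-4.37,2.84,6.71, 0,0,0,-4.37,2.84,6.71, 0,0,0,-4.37,2.84,6.71, 0,0,0,0,0,0]' 0 10
python3 -m crank '[-31.6,-24.6,0,0,0,0, -31.6,-24.6,0,0,0,0, -31.6,-24.6,0,0,0,0, -31.6,-24.6,0,0,0,0, -31.6,-24.6,0,0,0,0, -31.6,-24.6,0,0,0,0, -31.6,-24.6,0,0,0,0, -31.6,-24.6,0,0,0,0, -31.6,-24.6,0,0,0,0]'
python3 -m crank '[-31.6,-24.6,0,0,0,0, -31.6,-24.6,0,0,0,0, -31.6,-24.6,0,0,0,0, -31.6,-24.6,0,0,0,0, -31.6,-24.6,0,0,0,0, -31.6,-24.6,0,0,0,0, -31.6,-24.6,0,0,0,0, -31.6,-24.6,0,0,0,0, 0,0,0,0,0,0, 0,0,0,0,0,0]'
python3 - <<'E'
from h import *
print(r.read_state()["joint_pos"].round(2))
a=r.camera("side")
cv2.imwrite("pics/s1.png",cv2.resize(a[255:340,235:375,::-1],None,fx=5,fy=5,interpolation=cv2.INTER_CUBIC))
plan(*down((441,-280,3),27))
E
```

```text
clock: 28.77
ee_pos: [567.5, 386.0, 284.9]
orientation: [[-0.592, 0.804, -0.056], [0.803, 0.584, -0.115], [-0.059, -0.113, -0.992]]
wrist_force: [0.3, 0.0, -0.9]
grip_width: 1.0
grip_force: 0.0
clock: 29.52
ee_pos: [560.2, 27.8, 327.2]
orientation: [[-0.601, 0.797, -0.059], [0.797, 0.592, -0.118], [-0.06, -0.118, -0.991]]
wrist_force: [1.3, 0.1, -0.1]
grip_width: 1.002
grip_force: 0.0
clock: 30.35
ee_pos: [553.7, -290.4, 363.9]
orientation: [[-0.597, 0.8, -0.059], [0.8, 0.589, -0.116], [-0.058, -0.117, -0.991]]
wrist_force: [0.1, -0.5, 0.6]
grip_width: 1.003
grip_force: 0.0
[-0.62  0.52  0.89 -0.13  1.71 -1.28]
turn [-6.37  3.89  9.63] rows 2 [-3.185  1.945  4.815] | shift [ 59.1 -96.7 361.2] rows 10 [ 5.9 -9.7 36.1]
```

View pics/s1.png

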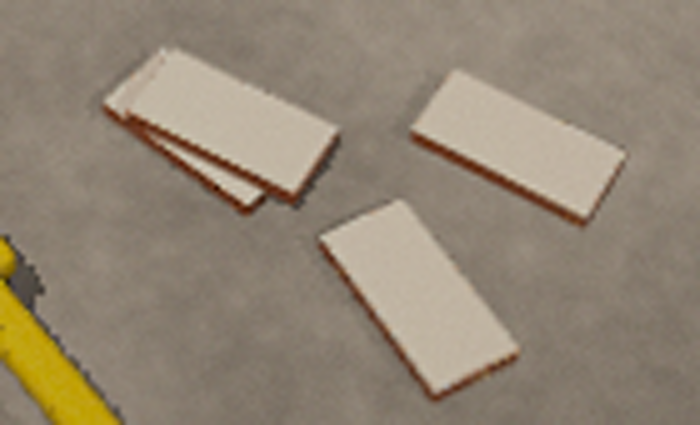

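The stack's top tile is shifted about 15 mm lengthwise and turned a few degrees on the base. The base corners are at crop (105,103) and (250,206), and both loose tiles lie clear at (520,147) and (418,300).

```bash
python3 - <<'E'
from h import *
f=lambda c:np.array(c)/5+[235,255]-.4
b=onz("side",f([(105,101),(249,205),(165,50)]),10)[:,:2];t=onz("side",f([(128,111),(175,48),(340,131),(293,193)]),20)[:,:2]
ang=lambda v:np.degrees(np.arctan2(v[1],v[0]))
print(b.round(),ang(b[1]-b[0]),np.linalg.norm(b[1]-b[0]),ang(b[2]-b[0]),np.linalg.norm(b[2]-b[0]))
print("base c",(b[1]+b[2])/2);print(t.round(),t.mean(0),ang(t[2]-t[1]),ang(t[3]-t[0]))
for c in([(455,70),(625,152),(585,217),(412,131)],[(402,200),(518,350),(435,390),(320,238)]):
    q=onz("side",f(c),10)[:,:2];print(q.mean(0),ang(q[2]-q[3]),ang(q[1]-q[0]))
E
```

```text
[[ 394. -228.]
 [ 425. -322.]
 [ 441. -214.]] -71.90120782691808 99.07273815915107 16.996854139767557 48.29821264239856
base c [ 432.83793062 -267.91356193]
[[ 398. -246.]
 [ 441. -222.]
 [ 488. -312.]
 [ 444. -333.]] [ 442.69124686 -278.42173196] -62.86008715268666 -61.55397970424904
[ 570.3984526  -357.44997991] -62.858867440967174 -63.02174574702299
[ 469.6183433  -406.30037749] -90.41354100100033 -91.48574781793465
```

```bash
python3 - <<'E'
from h import *
plan(*down((437,-272,60),19))
E
```

```text
turn [-6.1   4.34 17.62] rows 3 [-2.03333333  1.44666667  5.87333333] | shift [  54.  -105.1  304.2] rows 8 [  6.7 -13.1  38. ]
```

```bash
python3 -m crank '[0,0,0,-1.5,1.1,4.4, 0,0,0,-1.5,1.1,4.4, 0,0,0,-1.5,1.1,4.4, 0,0,0,-1.5,1.1,4.4, 6.7,-13.1,38,0,0,0, 6.7,-13.1,38,0,0,0, 6.7,-13.1,38,0,0,0, 6.7,-13.1,38,0,0,0, 6.7,-13.1,38,0,0,0, 6.7,-13.1,38,0,0,0, 0,0,0,0,0,0, 0,0,0,0,0,0]'
python3 - <<'E'
from h import *
plan(*down((437,-272,60),19))
E
```

```text
clock: 31.4
ee_pos: [466.8, -275.2, 137.5]
orientation: [[-0.327, 0.945, -0.001], [0.945, 0.327, 0.0], [0.001, -0.001, -1.0]]
wrist_force: [0.6, -0.2, 1.3]
grip_width: 0.999
grip_force: 0.0
turn [-0.04 -0.04  0.06] rows 1 [-0.04 -0.04  0.06] | shift [ 12.7 -27.2  77.5] rows 3 [ 4.2 -9.1 25.8]
```

```bash
python3 -m crank '[4.2,-9.1,26,0,0,0, 4.2,-9.1,26,0,0,0, 4.2,-9.1,26,0,0,0, 0,0,25,0,0,0, 0,0,20,0,0,0, 0,0,11,0,0,0, 0,0,0,0,0,0, 0,0,0,0,0,0]'
python3 -m crank '[0,0,0,0,0,0, 0,0,0,0,0,0, 0,0,0,0,0,0, 0,0,0,0,0,0, 0,0,0,0,0,0, 0,0,0,0,0,0, 0,0,0,0,0,0, 0,0,0,0,0,0, 0,0,0,0,0,0, 0,0,0,0,0,0]' 1 15
```

```text
clock: 32.07
ee_pos: [438.2, -274.1, 4.8]
orientation: [[-0.326, 0.946, 0.003], [0.946, 0.326, -0.003], [-0.004, 0.002, -1.0]]
wrist_force: [0.0, -0.9, -0.2]
grip_width: 0.998
grip_force: 0.0
clock: 32.9
ee_pos: [436.7, -273.5, 3.5]
orientation: [[-0.324, 0.946, 0.001], [0.946, 0.324, -0.001], [-0.002, 0.001, -1.0]]
wrist_force: [-3.4, 0.5, 6.1]
grip_width: 0.586
grip_force: 14.3
```

```bash
python3 -m crank '[0,0,0,0,0,0, 0,0,0,0,0,0, 0,0,0,0,0,0, 0,0,0,0,0,0]' 1 30
python3 -m crank '[0,0,0,0,0,0, 0,0,0,0,0,0, 0,0,0,0,0,0, 0,0,0,0,0,0]' 0.2
python3 -m crank '[0,0,-35,0,0,0, 0,0,-35,0,0,0, 0,0,-10,0,0,0, -40,0,0,0,0,0, -40,0,0,0,0,0, 0,0,0,0,0,0, 0,0,0,0,0,0, 0,0,0,0,0,0, 0,0,0,0,0,0]' 0.77
python3 - <<'E'
from h import *
print(r.read_state()["ee_pos"])
im=r.camera("top")
for o in rects("top",im): print(*o)
for o in rects("top",im,20): print("z20",*o)
E
```

```text
clock: 33.23
ee_pos: [436.6, -273.5, 3.5]
orientation: [[-0.324, 0.946, 0.001], [0.946, 0.324, -0.001], [-0.002, 0.0, -1.0]]
wrist_force: [-2.3, -0.5, 6.0]
grip_width: 0.582
grip_force: 28.7
clock: 33.57
ee_pos: [436.6, -273.2, 3.1]
orientation: [[-0.324, 0.946, 0.001], [0.946, 0.324, -0.001], [-0.001, 0.0, -1.0]]
wrist_force: [-0.7, 0.4, -0.0]
grip_width: 0.805
grip_force: 0.0
clock: 34.32
ee_pos: [462.2, -347.8, 83.0]
orientation: [[-0.325, 0.946, 0.0], [0.946, 0.325, 0.0], [0.0, 0.0, -1.0]]
wrist_force: [0.3, 0.1, 0.5]
grip_width: 0.229
grip_force: 0.0
[ 462.20722933 -347.77424681   82.97444617]
[ 437.2 -277.1] [ 438.  -278.9] [51.1 90.2] 118.1 375
z20 [ 436.3 -274.4] [ 437.1 -276.1] [50.6 89.5] 118.1 375
```

```bash
python3 - <<'E'
from h import *
plan(*down((470,-405.5,3),-0.5))
E
python3 -m crank '[0,0,0,0,0,6.5, 0,0,0,0,0,6.5, 0,0,0,0,0,6.5, 0,0,0,0,0,0]' 0
python3 - <<'E'
from h import *
plan(*down((470,-405.5,3),-0.5))
im=r.camera("top")
for o in rects("top",im): print(*o)
E
```

```text
turn [ 0.02  0.02 19.48] rows 3 [0.00666667 0.00666667 6.49333333] | shift [-57.6   8.2  80.2] rows 3 [-19.2   2.7  26.7]
clock: 34.7
ee_pos: [462.5, -348.1, 83.5]
orientation: [[0.013, 1.0, 0.001], [1.0, -0.013, -0.001], [-0.001, 0.001, -1.0]]
wrist_force: [-0.9, -0.2, 0.9]
grip_width: 0.506
grip_force: 0.0
turn [ 0.05  0.05 -0.26] rows 1 [ 0.05  0.05 -0.26] | shift [-57.3   8.   80.5] rows 3 [-19.1   2.7  26.8]
[ 431.5 -266.8] [ 433.3 -271.6] [50.3 71.5] 111.5 264
```

```bash
python3 -m crank '[-20,3,0,0,0,0, -20,3,0,0,0,0, -17.3,2,20,0,0,0, 0,0,0,0,0,0, 0,0,0,0,0,0]' 0 20
python3 - <<'E'
from h import *
a=r.camera("side");h=cv2.cvtColor(a,cv2.COLOR_RGB2HSV);mk=((h[...,2]>140)&(h[...,1]<70)).astype(np.uint8)
mk[:240]=0;k,lab,st,c=cv2.connectedComponentsWithStats(mk)
for i in range(1,k):
    if st[i,4]>100: print(c[i].round(1),st[i,4],onz("side",c[i],10).round(1))
print([ (d["centre"],d["conf"]) for d in r.spot_in("side","dry1_c")])
E
```

```text
clock: 35.17
ee_pos: [469.5, -405.8, 62.5]
orientation: [[0.008, 1.0, -0.0], [1.0, -0.008, 0.001], [0.001, -0.0, -1.0]]
wrist_force: [-0.4, -0.5, 0.0]
grip_width: 0.928
grip_force: 0.0
[205.4 251.6] 1675 [[312.6 -87.4  10. ]]
[400.6 271.1] 4931 [[ 741.  -407.7   10. ]]
[122.3 320.9] 13302 [[  42.7 -188.6   10. ]]
[273.5 275.6] 445 [[ 434.8 -253.6   10. ]]
[295.1 315.4] 180 [[ 416.2 -384.2   10. ]]
[256.1 322.3] 439 [[ 322.7 -353.7   10. ]]
[326.4 322. ] 316 [[ 472.2 -436.8   10. ]]
[299.2 360.7] 419 [[ 358.1 -486.6   10. ]]
[248.4 373.2] 434 [[ 243.8 -455.5   10. ]]
[([580.4, -388.2, 13.4], 0.53), ([791.0, 183.1, 33.3], 0.36)]
```

```bash
python3 -m crank '[0,0,30,0,0,0, 0,0,20,0,0,0, 0,0,9.5,0,0,0, 0,0,0,0,0,0, 0,0,0,0,0,0]'
python3 -m crank '[0,0,0,0,0,0, 0,0,0,0,0,0, 0,0,0,0,0,0, 0,0,0,0,0,0, 0,0,0,0,0,0, 0,0,0,0,0,0, 0,0,0,0,0,0, 0,0,0,0,0,0]' 1 20
python3 -m crank '[0,0,0,0,0,0, 0,0,-25,0,0,0, 0,0,-30,0,0,0, 0,0,-30,0,0,0, 0,0,0,0,0,0, 0,0,0,0,0,0]' 1 30
python3 - <<'E'
from h import *
im=r.camera("top");print(r.read_state()["wrist_force"])
for o in rects("top",im): print(*o)
plan(*down((437,-273.5,60),19))
E
```

```text
clock: 35.68
ee_pos: [470.4, -406.3, 4.9]
orientation: [[0.009, 1.0, 0.001], [1.0, -0.009, -0.002], [-0.002, 0.001, -1.0]]
wrist_force: [-0.1, 0.4, 0.2]
grip_width: 0.998
grip_force: 0.0
clock: 36.35
ee_pos: [470.1, -406.4, 4.1]
orientation: [[0.01, 1.0, 0.001], [1.0, -0.01, -0.001], [-0.001, 0.001, -1.0]]
wrist_force: [-0.6, -0.0, 2.1]
grip_width: 0.563
grip_force: 20.0
clock: 36.85
ee_pos: [470.3, -406.7, 90.1]
orientation: [[0.01, 1.0, 0.002], [1.0, -0.01, -0.003], [-0.003, 0.003, -1.0]]
wrist_force: [-0.9, -0.6, -1.3]
grip_width: 0.562
grip_force: 30.0
[ 0.27477398 -0.65877914 -1.18069134]
[ 444.6 -291.9] [ 442.8 -291.8] [50.6 73.7] 115.2 309
turn [  0.02   0.04 -19.57] rows 3 [ 0.00666667  0.01333333 -6.52333333] | shift [136.   12.2  28.4] rows 4 [34.   3.   7.1]
```

```bash
python3 -m crank '[0,0,0,0,0,-6.5, 0,0,0,0,0,-6.5, 0,0,0,0,0,-6.5, 34,3,0,0,0,0, 34,3,0,0,0,0, 34,3,0,0,0,0, 34,3,0,0,0,0, 0,0,28,0,0,0, 0,0,0,0,0,0, 0,0,0,0,0,0]'
python3 - <<'E'
from h import *
plan(*down((437,-273.5,25.5),19))
E
```

```text
clock: 37.73
ee_pos: [436.5, -273.3, 59.4]
orientation: [[-0.324, 0.946, -0.002], [0.946, 0.324, 0.002], [0.002, -0.001, -1.0]]
wrist_force: [0.9, -0.1, -0.6]
grip_width: 0.562
grip_force: 30.0
turn [-0.07 -0.13 -0.07] rows 1 [-0.07 -0.13 -0.07] | shift [-0.4  0.4 33.9] rows 1 [-0.4  0.4 33.9]
```

```bash
python3 -m crank '[0,0,20,0,0,0, 0,0,11,0,0,0, 0,0,3,0,0,0, 0,0,0,0,0,0, 0,0,0,0,0,0]'
python3 -m crank '[0,0,0,0,0,0, 0,0,0,0,0,0, 0,0,0,0,0,0, 0,0,0,0,0,0]' 0.2
python3 -m crank '[0,0,-30,0,0,0, 0,0,-30,0,0,0, 0,0,0,0,0,2.5, 0,0,0,0,0,0]' 0
python3 - <<'E'
from h import *
plan(*down((571,-357,60),26.7))
im=r.camera("top")
for o in rects("top",im): print(*o)
E
```

```text
clock: 38.15
ee_pos: [437.4, -274.3, 27.2]
orientation: [[-0.324, 0.946, 0.001], [0.946, 0.324, -0.001], [-0.001, 0.001, -1.0]]
wrist_force: [0.5, -0.0, 0.2]
grip_width: 0.562
grip_force: 30.0
clock: 38.48
ee_pos: [437.4, -273.9, 27.2]
orientation: [[-0.324, 0.946, 0.001], [0.946, 0.324, -0.002], [-0.002, 0.001, -1.0]]
wrist_force: [0.6, 0.2, 0.7]
grip_width: 0.798
grip_force: 0.0
clock: 38.82
ee_pos: [437.8, -274.2, 88.3]
orientation: [[-0.281, 0.96, 0.003], [0.96, 0.281, -0.003], [-0.004, 0.002, -1.0]]
wrist_force: [0.9, 0.6, -0.5]
grip_width: 0.996
grip_force: 0.0
turn [  0.1    0.25 -10.35] rows 2 [ 0.05   0.125 -5.175] | shift [-133.8   81.9   28.3] rows 4 [-33.5  20.5   7.1]
[ 587.  -365.1] [ 589.6 -353.6] [ 38.8 101.2] 104.0 160
```

```bash
python3 -m crank '[-30,-30,-30,0,0,-5, 0,-30,-30,0,0,-5, 0,-30,-30,0,0,0, 0,-30,-30,0,0,0, 0,0,0,0,0,0]'
python3 - <<'E'
from h import *
for n in("side","top"):
    im=r.camera(n);print(n,[ (np.round(d["centre"]),round(d["conf"],2)) for d in r.spot_in(n,"dry1_c")])
    for o in rects(n,im): print(*o)
plan(*down((571,-357,60),26.7))
E
```

```text
clock: 39.28
ee_pos: [338.5, -343.5, 203.3]
orientation: [[-0.443, 0.896, 0.003], [0.896, 0.443, -0.007], [-0.008, -0.0, -1.0]]
wrist_force: [0.4, -0.4, 1.3]
grip_width: 1.003
grip_force: 0.0
side [(array([ 569., -359.,   13.]), 0.79)]
[ 570.9 -357.7] [ 571.4 -357.4] [47.1 97.9] 117.2 545
[ 421.1 -246.4] [ 421.4 -245.3] [11.2 53.5] 109.0 62
top [(array([ 572., -352.,   10.]), 0.82), (array([524., 501.,   6.]), 0.18)]
[ 571.  -356.3] [ 570.9 -356.6] [44.7 96.3] 117.0 386
turn [ 0.02 -0.09 -0.22] rows 1 [ 0.02 -0.09 -0.22] | shift [-119.   197.9  137.7] rows 7 [-17.   28.3  19.7]
```

Tile still at (571,-357), 117°. I'll go and grip it.

```bash
python3 -m crank '[-17,28.3,20,0,0,0, -17,28.3,20,0,0,0, -17,28.3,20,0,0,0, -17,28.3,20,0,0,0, -17,28.3,20,0,0,0, -17,28.3,20,0,0,0, -17,28.3,20,0,0,0, 0,0,0,0,0,0, 0,0,0,0,0,0]' 0 20
python3 -m crank '[0,0,30,0,0,0, 0,0,17,0,0,0, 0,0,8,0,0,0, 0,0,0,0,0,0, 0,0,0,0,0,0]'
python3 -m crank '[0,0,0,0,0,0, 0,0,0,0,0,0, 0,0,0,0,0,0, 0,0,0,0,0,0, 0,0,0,0,0,0, 0,0,0,0,0,0, 0,0,0,0,0,0, 0,0,0,0,0,0, 0,0,0,0,0,0]' 1 20
python3 -m crank '[0,0,0,0,0,0, 0,0,-25,0,0,0, 0,0,-30,0,0,0, 0,0,-30,0,0,0, 0,0,0,0,0,0, 0,0,0,0,0,0]' 1 30
python3 - <<'E'
from h import *
plan(*down((437,-273.5,60),19))
E
```

```text
clock: 40.23
ee_pos: [571.4, -356.5, 54.9]
orientation: [[-0.448, 0.894, -0.004], [0.894, 0.448, 0.003], [0.005, -0.002, -1.0]]
wrist_force: [0.0, 0.5, -0.5]
grip_width: 1.0
grip_force: 0.0
clock: 40.65
ee_pos: [571.2, -359.2, 5.5]
orientation: [[-0.445, 0.895, 0.002], [0.895, 0.445, -0.002], [-0.002, 0.001, -1.0]]
wrist_force: [0.5, -1.0, -0.4]
grip_width: 0.997
grip_force: 0.0
clock: 41.4
ee_pos: [571.2, -359.1, 4.6]
orientation: [[-0.445, 0.895, 0.001], [0.895, 0.445, -0.001], [-0.001, 0.0, -1.0]]
wrist_force: [0.0, 0.4, 1.0]
grip_width: 0.559
grip_force: 20.0
clock: 41.9
ee_pos: [571.5, -359.4, 90.7]
orientation: [[-0.445, 0.895, 0.003], [0.895, 0.445, -0.003], [-0.004, 0.001, -1.0]]
wrist_force: [-0.9, -0.4, -2.0]
grip_width: 0.56
grip_force: 30.0
turn [0.09 0.21 7.43] rows 2 [0.045 0.105 3.715] | shift [125.  -99.2  30.7] rows 4 [ 31.2 -24.8   7.7]
```

```bash
python3 -m crank '[0,0,0,0,0,3.7, 0,0,0,0,0,3.7, 31.2,-24.8,0,0,0,0, 31.2,-24.8,0,0,0,0, 31.2,-24.8,0,0,0,0, 31.2,-24.8,0,0,0,0, 0,0,26,0,0,0, 0,0,0,0,0,0, 0,0,0,0,0,0]'
python3 - <<'E'
from h import *
plan(*down((437,-273.5,36),19))
E
```

```text
clock: 42.65
ee_pos: [436.3, -273.1, 62.1]
orientation: [[-0.326, 0.945, -0.001], [0.945, 0.326, 0.001], [0.001, -0.001, -1.0]]
wrist_force: [0.1, -0.9, 0.7]
grip_width: 0.557
grip_force: 30.0
turn [-0.04 -0.08  0.02] rows 1 [-0.04 -0.08  0.02] | shift [-0.6  0.6 26.1] rows 1 [-0.6  0.6 26.1]
```

```bash
python3 -m crank '[-0.6,0.6,15,0,0,0, 0,0,8,0,0,0, 0,0,3,0,0,0, 0,0,0,0,0,0, 0,0,0,0,0,0]'
python3 -m crank '[0,0,0,0,0,0, 0,0,0,0,0,0, 0,0,0,0,0,0, 0,0,0,0,0,0, 0,0,0,0,0,0, 0,0,0,0,0,0]' 0
python3 -m crank '[0,0,15,0,0,0, 0,0,12,0,0,0, 0,0,6,0,0,0, 0,0,0,0,0,0, 0,0,0,0,0,0]'
python3 -m crank '[0,0,0,0,0,0, 0,0,0,0,0,0, 0,0,0,0,0,0, 0,0,0,0,0,0, 0,0,0,0,0,0, 0,0,0,0,0,0, 0,0,0,0,0,0, 0,0,0,0,0,0]' 1 20
python3 -m crank '[0,0,0,0,0,0, 0,0,0,0,0,0, 0,0,0,0,0,0]' 1 50
```

```text
clock: 43.07
ee_pos: [437.7, -274.0, 37.4]
orientation: [[-0.326, 0.945, 0.001], [0.945, 0.326, -0.001], [-0.001, 0.001, -1.0]]
wrist_force: [-0.2, -0.5, 0.1]
grip_width: 0.562
grip_force: 30.0
clock: 43.57
ee_pos: [437.5, -273.8, 37.3]
orientation: [[-0.326, 0.945, 0.001], [0.945, 0.326, -0.001], [-0.001, 0.001, -1.0]]
wrist_force: [0.4, 0.9, 0.1]
grip_width: 0.984
grip_force: 0.0
clock: 43.98
ee_pos: [437.5, -273.9, 4.4]
orientation: [[-0.326, 0.945, 0.001], [0.945, 0.326, -0.001], [-0.001, 0.0, -1.0]]
wrist_force: [0.4, 0.1, 0.6]
grip_width: 0.998
grip_force: 0.0
clock: 44.65
ee_pos: [437.4, -273.9, 4.4]
orientation: [[-0.326, 0.945, 0.001], [0.945, 0.326, -0.001], [-0.001, 0.0, -1.0]]
wrist_force: [-2.0, -0.4, 1.8]
grip_width: 0.584
grip_force: 19.2
clock: 44.9
ee_pos: [437.3, -273.9, 4.3]
orientation: [[-0.326, 0.945, 0.001], [0.945, 0.326, -0.001], [-0.001, 0.0, -1.0]]
wrist_force: [-3.6, -1.8, 5.1]
grip_width: 0.575
grip_force: 48.1
```

```bash
python3 -m crank '[0,0,0,0,0,0, 0,0,0,0,0,0, 0,0,0,0,0,0, 0,0,0,0,0,0, 0,0,0,0,0,0]' 0.2
python3 -m crank '[0,0,-30,0,0,0, 0,0,-30,0,0,0, 0,0,-10,0,0,0, -30,0,0,0,0,0, -30,0,0,0,0,0, -25,0,0,0,0,0, 0,0,0,0,0,0, 0,0,0,0,0,0, 0,0,0,0,0,0, 0,0,0,0,0,0]' 0.77
python3 -m crank '[0,0,30,0,0,0, 0,0,30,0,0,0, 0,0,10,0,0,0, 0,0,0,0,0,0, 5,0,0,0,0,0, 4,0,0,0,0,0, 4,0,0,0,0,0, 3,0,0,0,0,0, 3,0,0,0,0,0, 2,0,0,0,0,0, 2,0,0,0,0,0, 2,0,0,0,0,0]'
python3 -m crank '[2,0,0,0,0,0, 2,0,0,0,0,0, 2,0,0,0,0,0, 2,0,0,0,0,0, 2,0,0,0,0,0, 2,0,0,0,0,0, 0,0,0,0,0,0, 0,0,0,0,0,0]'
python3 - <<'E'
from h import *
s=r.read_state();print((s["ee_pos"]-[437.3,-273.9,0])@s["orientation"])
E
```

```text
clock: 45.32
ee_pos: [437.5, -273.7, 4.1]
orientation: [[-0.326, 0.945, 0.001], [0.945, 0.326, -0.001], [-0.001, 0.001, -1.0]]
wrist_force: [0.1, 0.3, -0.8]
grip_width: 0.798
grip_force: 0.0
clock: 46.15
ee_pos: [464.9, -353.1, 74.0]
orientation: [[-0.327, 0.945, 0.0], [0.945, 0.327, -0.0], [-0.0, 0.0, -1.0]]
wrist_force: [0.9, 1.5, -0.4]
grip_width: 0.229
grip_force: 0.0
clock: 47.15
ee_pos: [457.1, -330.6, 4.5]
orientation: [[-0.326, 0.945, 0.001], [0.945, 0.326, -0.002], [-0.002, 0.001, -1.0]]
wrist_force: [1.2, -0.3, -0.0]
grip_width: 0.232
grip_force: 0.6
clock: 47.82
ee_pos: [453.0, -318.8, 4.2]
orientation: [[-0.326, 0.945, 0.0], [0.945, 0.326, -0.0], [-0.0, 0.0, -1.0]]
wrist_force: [0.4, 0.2, 0.0]
grip_width: 0.232
grip_force: 0.0
[-47.59460577   0.14341758  -4.12933211]
```

```bash
python3 -m crank '[-5,0,0,0,0,0, -5,0,0,0,0,0, 0,0,-35,0,0,0, 0,0,-30,0,0,0, 20,0,0,0,0,0, 19,0,0,0,0,0, 0,0,0,0,0,0, 0,0,0,0,0,0, 0,0,30,0,0,0, 0,0,25,0,0,0, 0,0,10,0,0,0, 0,0,0,0,0,0]' 0.15
python3 -m crank '[0,0,0,0,0,0, 0,0,0,0,0,0, 0,0,0,0,0,0, 0,0,0,0,0,0, 0,0,0,0,0,0, 0,0,0,0,0,0, 0,0,0,0,0,0]' 1 20
python3 -m crank '[0,0,0,0,0,0, 0,0,0,0,0,0, 0,0,0,0,0,0]' 0.2
python3 -m crank '[0,0,0,0,0,0, 20,0,0,0,0,0, 20,0,0,0,0,0, 20,0,0,0,0,0, 0,0,0,0,0,0, 0,0,0,0,0,0]' 
python3 -m crank '[0,0,0,0,0,0, 0,0,0,0,0,0, 0,0,0,0,0,0, 0,0,0,0,0,0, 0,0,0,0,0,0, 0,0,0,0,0,0, 0,0,0,0,0,0]' 1 20
python3 -m crank '[0,0,0,0,0,0, 0,0,0,0,0,0, 0,0,0,0,0,0]' 0.2
python3 -m crank '[0,0,0,0,0,0, -15,0,0,0,0,0, -15,0,0,0,0,0, 0,0,0,0,0,0, 0,0,0,0,0,0]' 
python3 -m crank '[0,0,0,0,0,0, 0,0,0,0,0,0, 0,0,0,0,0,0, 0,0,0,0,0,0, 0,0,0,0,0,0, 0,0,0,0,0,0, 0,0,0,0,0,0, 0,0,0,0,0,0]' 1 40
```

```text
clock: 48.82
ee_pos: [443.2, -292.0, 2.4]
orientation: [[-0.326, 0.946, -0.001], [0.946, 0.326, 0.001], [0.002, -0.001, -1.0]]
wrist_force: [0.3, 0.3, -0.5]
grip_width: 0.848
grip_force: 0.0
clock: 49.4
ee_pos: [444.0, -292.4, 5.2]
orientation: [[-0.326, 0.945, 0.002], [0.945, 0.326, -0.003], [-0.003, 0.001, -1.0]]
wrist_force: [-1.3, -1.2, 7.3]
grip_width: 0.567
grip_force: 19.8
clock: 49.65
ee_pos: [443.6, -291.6, 4.2]
orientation: [[-0.326, 0.945, 0.001], [0.945, 0.326, -0.001], [-0.001, 0.0, -1.0]]
wrist_force: [-0.5, 0.8, 0.7]
grip_width: 0.773
grip_force: 0.0
clock: 50.15
ee_pos: [424.1, -234.7, 4.3]
orientation: [[-0.327, 0.945, 0.001], [0.945, 0.327, -0.001], [-0.001, 0.0, -1.0]]
wrist_force: [0.4, -1.0, 0.7]
grip_width: 0.802
grip_force: 0.0
clock: 50.73
ee_pos: [424.1, -235.3, 4.2]
orientation: [[-0.326, 0.945, 0.001], [0.945, 0.326, -0.001], [-0.002, 0.001, -1.0]]
wrist_force: [0.8, -1.9, -1.3]
grip_width: 0.567
grip_force: 20.0
clock: 50.98
ee_pos: [424.0, -234.9, 4.1]
orientation: [[-0.326, 0.945, 0.001], [0.945, 0.326, -0.001], [-0.001, 0.0, -1.0]]
wrist_force: [0.1, 0.6, -0.5]
grip_width: 0.769
grip_force: 0.0
clock: 51.4
ee_pos: [433.6, -263.3, 4.0]
orientation: [[-0.326, 0.946, 0.001], [0.946, 0.326, -0.001], [-0.001, 0.0, -1.0]]
wrist_force: [0.1, 0.4, -0.3]
grip_width: 0.799
grip_force: 0.0
clock: 52.07
ee_pos: [433.8, -263.2, 4.2]
orientation: [[-0.326, 0.945, 0.001], [0.945, 0.326, -0.001], [-0.001, 0.0, -1.0]]
wrist_force: [-0.6, 2.3, 1.4]
grip_width: 0.566
grip_force: 40.0
```

```bash
python3 -m crank '[0,0,0,0,0,0, 0,0,0,0,0,0, 0,0,0,0,0,0]' 0.2
python3 -m crank '[0,0,-35,0,0,0, 0,0,-35,0,0,0, -30,0,0,0,0,0, -30,0,0,0,0,0, -18,0,0,0,0,0, 0,0,0,0,0,0, 0,0,0,0,0,0, 0,0,0,0,0,0, 0,0,35,0,0,0, 0,0,25,0,0,0, 0,0,10,0,0,0, 0,0,0,0,0,0]' 0.77
python3 -m crank '[4,0,0,0,0,0, 4,0,0,0,0,0, 3,0,0,0,0,0, 2,0,0,0,0,0, 2,0,0,0,0,0, 2,0,0,0,0,0, 2,0,0,0,0,0, 1,0,0,0,0,0, 1,0,0,0,0,0, 0,0,0,0,0,0, 0,0,0,0,0,0]'
python3 - <<'E'
from h import *
s=r.read_state();print((s["ee_pos"]-[437.3,-273.9,0])@s["orientation"])
E
```

```text
clock: 52.32
ee_pos: [433.9, -263.7, 4.2]
orientation: [[-0.326, 0.945, 0.001], [0.945, 0.326, -0.001], [-0.002, 0.001, -1.0]]
wrist_force: [-0.0, -0.1, 1.6]
grip_width: 0.765
grip_force: 0.0
clock: 53.32
ee_pos: [458.5, -335.7, 2.6]
orientation: [[-0.327, 0.945, -0.002], [0.945, 0.327, 0.002], [0.002, -0.001, -1.0]]
wrist_force: [0.7, -0.1, -0.0]
grip_width: 0.23
grip_force: 0.0
clock: 54.23
ee_pos: [452.5, -317.4, 4.3]
orientation: [[-0.326, 0.945, 0.001], [0.945, 0.326, -0.001], [-0.001, 0.001, -1.0]]
wrist_force: [0.2, -0.8, 0.6]
grip_width: 0.232
grip_force: 0.4
[-46.08223887   0.18065588  -4.26147726]
```

```bash
python3 -m crank '[-6,0,0,0,0,0, -8,0,0,0,0,0, 0,0,-30,0,0,0, 0,0,-40,0,0,0, 10,-10,-40,0,0,0, 30,-10,-28,0,0,0, 38,-10,0,0,0,0, 38,-10,0,0,0,0, 38,-10,0,0,0,0, 38,-10,0,0,0,0, 38,-10,0,0,0,0, 38,-10,0,0,0,0]'
python3 -m crank '[38,0,0,0,0,0, 38,0,0,0,0,0, 38,0,0,0,0,0, 38,0,0,0,0,0, 38,0,0,0,0,0, 38,0,0,0,0,0, 0,0,0,0,0,0]'
python3 - <<'E'
from h import *
a=r.camera("side");b=r.camera("top")
for o in rects("side",a,40): print("side",*o)
for o in rects("top",b,40): print("top",*o)
o=np.full((600,800,3),90,np.uint8)
o[:360,:440]=cv2.resize(a[255:315,240:313,::-1],(440,360),interpolation=cv2.INTER_CUBIC)
o[:360,440:]=cv2.resize(b[190:250,325:385,::-1],(360,360),interpolation=cv2.INTER_CUBIC)
o[360:,:400]=cv2.resize(a[120:220,150:317,::-1],(400,240));o[360:,400:]=cv2.resize(b[100:232,140:360,::-1],(400,240))
cv2.imwrite("pics/end.png",o)
E
```

```text
clock: 55.23
ee_pos: [293.5, -102.7, 140.9]
orientation: [[-0.325, 0.946, 0.001], [0.946, 0.325, -0.001], [-0.001, 0.001, -1.0]]
wrist_force: [0.8, 0.3, 0.6]
grip_width: 0.23
grip_force: 0.0
clock: 55.82
ee_pos: [220.3, 110.2, 140.7]
orientation: [[-0.336, 0.942, 0.001], [0.942, 0.336, -0.0], [-0.0, 0.001, -1.0]]
wrist_force: [-0.2, -0.3, -1.2]
grip_width: 0.227
grip_force: 0.0
side [ 417.7 -268.9] [ 417.7 -268. ] [50.7 97.8] 110.9 574
top [ 416.  -267.4] [ 416.4 -267.3] [44.8 93.4] 109.9 411
```

View pics/end.png

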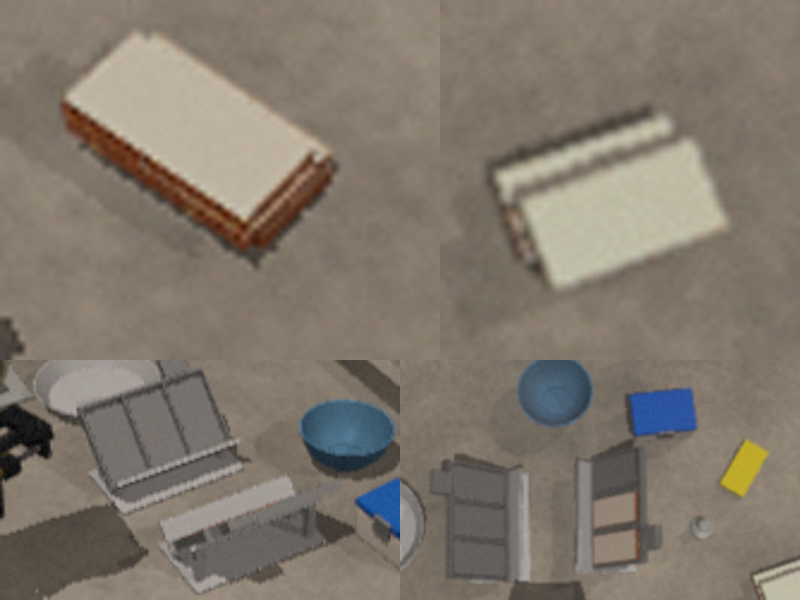

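The trays are fine, but the stack's top tile has shifted about 16 mm sideways since the last tap: white strip of the tile below at crop (590,160). The arm was clear above it, so this is the announced knock. I'll realign the stack.

```bash
python3 - <<'E'
from h import *
plan(*down((426,-265,3),19))
E
```

```text
turn [0.07 0.1  0.31] rows 1 [0.07 0.1  0.31] | shift [-417.6   71.2  137.9] rows 11 [-38.    6.5  12.5]
```

```bash
python3 -m crank '[-38,6.5,0,0,0,0.3, -38,6.5,0,0,0,0, -38,6.5,0,0,0,0, -38,6.5,0,0,0,0, -38,6.5,0,0,0,0, -38,6.5,0,0,0,0, -38,6.5,0,0,0,0, -38,6.5,0,0,0,0, -38,6.5,0,0,0,0, -38,6.5,0,0,0,0, -38,6.5,0,0,0,0, 0,0,0,0,0,0]' 0 15
python3 - <<'E'
from h import *
plan(*down((426,-265,3),19))
E
```

```text
clock: 56.92
ee_pos: [424.8, -274.1, 140.6]
orientation: [[-0.314, 0.949, 0.002], [0.949, 0.314, -0.003], [-0.004, 0.001, -1.0]]
wrist_force: [0.3, -0.1, 0.6]
grip_width: 0.998
grip_force: 0.0
turn [ 0.06  0.21 -0.67] rows 1 [ 0.06  0.21 -0.67] | shift [  8.2   4.1 137.6] rows 4 [ 2.1  1.  34.4]
```

Squeeze at the centre, at both ends, then at the centre again.

```bash
python3 -m crank '[4,2,34,0,0,-0.7, 4,2,34,0,0,0, 0,0,0,0,0,0, 0,0,30,0,0,0, 0,0,25,0,0,0, 0,0,14,0,0,0, 0,0,0,0,0,0, 0,0,0,0,0,0]'
python3 -m crank '[0,0,0,0,0,0, 0,0,0,0,0,0, 0,0,0,0,0,0, 0,0,0,0,0,0, 0,0,0,0,0,0, 0,0,0,0,0,0, 0,0,0,0,0,0, 0,0,0,0,0,0, 0,0,0,0,0,0, 0,0,0,0,0,0]' 1 20
python3 -m crank '[0,0,0,0,0,0, 0,0,0,0,0,0, 0,0,0,0,0,0]' 0.2
python3 -m crank '[0,0,0,0,0,0, -15,0,0,0,0,0, -15,0,0,0,0,0, 0,0,0,0,0,0, 0,0,0,0,0,0]' 
python3 -m crank '[0,0,0,0,0,0, 0,0,0,0,0,0, 0,0,0,0,0,0, 0,0,0,0,0,0, 0,0,0,0,0,0, 0,0,0,0,0,0, 0,0,0,0,0,0]' 1 20
python3 -m crank '[0,0,0,0,0,0, 0,0,0,0,0,0, 0,0,0,0,0,0]' 0.2
python3 -m crank '[0,0,0,0,0,0, 20,0,0,0,0,0, 20,0,0,0,0,0, 20,0,0,0,0,0, 0,0,0,0,0,0, 0,0,0,0,0,0]' 
python3 -m crank '[0,0,0,0,0,0, 0,0,0,0,0,0, 0,0,0,0,0,0, 0,0,0,0,0,0, 0,0,0,0,0,0, 0,0,0,0,0,0, 0,0,0,0,0,0]' 1 20
python3 -m crank '[0,0,0,0,0,0, 0,0,0,0,0,0, 0,0,0,0,0,0]' 0.2
python3 -m crank '[0,0,0,0,0,0, -15,0,0,0,0,0, -15,0,0,0,0,0, 0,0,0,0,0,0, 0,0,0,0,0,0]' 
python3 -m crank '[0,0,0,0,0,0, 0,0,0,0,0,0, 0,0,0,0,0,0, 0,0,0,0,0,0, 0,0,0,0,0,0, 0,0,0,0,0,0, 0,0,0,0,0,0, 0,0,0,0,0,0]' 1 40
```

```text
clock: 57.58
ee_pos: [425.4, -259.0, 5.1]
orientation: [[-0.331, 0.944, 0.001], [0.944, 0.331, -0.001], [-0.002, 0.001, -1.0]]
wrist_force: [0.2, -0.1, 0.7]
grip_width: 0.995
grip_force: 0.0
clock: 58.42
ee_pos: [426.2, -257.5, 4.6]
orientation: [[-0.333, 0.943, 0.002], [0.943, 0.333, -0.002], [-0.002, 0.001, -1.0]]
wrist_force: [3.6, 2.0, 6.1]
grip_width: 0.565
grip_force: 20.0
clock: 58.67
ee_pos: [425.3, -257.1, 3.8]
orientation: [[-0.333, 0.943, 0.0], [0.943, 0.333, -0.0], [-0.0, -0.0, -1.0]]
wrist_force: [-0.3, -0.3, -0.3]
grip_width: 0.768
grip_force: 0.0
clock: 59.08
ee_pos: [435.3, -285.5, 3.8]
orientation: [[-0.332, 0.943, 0.0], [0.943, 0.332, -0.001], [-0.001, 0.0, -1.0]]
wrist_force: [-0.7, 0.5, 0.2]
grip_width: 0.8
grip_force: 0.0
clock: 59.67
ee_pos: [435.5, -285.2, 4.1]
orientation: [[-0.333, 0.943, 0.001], [0.943, 0.333, -0.0], [-0.001, 0.0, -1.0]]
wrist_force: [-0.9, 2.9, 0.9]
grip_width: 0.562
grip_force: 20.0
clock: 59.92
ee_pos: [435.7, -285.8, 4.2]
orientation: [[-0.333, 0.943, 0.001], [0.943, 0.333, -0.001], [-0.002, 0.001, -1.0]]
wrist_force: [0.3, 0.0, -0.5]
gr
[... 284 characters left out ...]
3, 0.943, 0.001], [0.943, 0.333, -0.001], [-0.002, 0.001, -1.0]]
wrist_force: [-0.4, -1.3, -0.6]
grip_width: 0.567
grip_force: 20.0
clock: 61.25
ee_pos: [415.6, -228.8, 4.1]
orientation: [[-0.333, 0.943, 0.001], [0.943, 0.333, -0.001], [-0.001, 0.0, -1.0]]
wrist_force: [-0.5, -0.0, 0.1]
grip_width: 0.769
grip_force: 0.0
clock: 61.67
ee_pos: [425.4, -257.2, 3.9]
orientation: [[-0.332, 0.943, 0.001], [0.943, 0.332, -0.001], [-0.001, 0.0, -1.0]]
wrist_force: [0.8, 0.4, -0.0]
grip_width: 0.799
grip_force: 0.0
clock: 62.33
ee_pos: [425.6, -257.0, 4.1]
orientation: [[-0.333, 0.943, 0.001], [0.943, 0.333, -0.001], [-0.001, 0.0, -1.0]]
wrist_force: [-0.6, 2.8, 1.8]
grip_width: 0.561
grip_force: 40.0
```

```bash
python3 -m crank '[0,0,0,0,0,0, 0,0,0,0,0,0, 0,0,0,0,0,0]' 0.2
python3 -m crank '[0,0,-35,0,0,0, 0,0,-35,0,0,0, -30,0,0,0,0,0, -30,0,0,0,0,0, -28,0,0,0,0,0, 0,0,0,0,0,0, 0,0,0,0,0,0, 0,0,0,0,0,0, 0,0,35,0,0,0, 0,0,25,0,0,0, 0,0,10,0,0,0, 0,0,0,0,0,0]' 0.77
python3 -m crank '[4,0,0,0,0,0, 4,0,0,0,0,0, 3,0,0,0,0,0, 2,0,0,0,0,0, 2,0,0,0,0,0, 2,0,0,0,0,0, 2,0,0,0,0,0, 2,0,0,0,0,0, 2,0,0,0,0,0, 2,0,0,0,0,0, 0,0,0,0,0,0, 0,0,0,0,0,0]'
python3 - <<'E'
from h import *
s=r.read_state();print((s["ee_pos"]-[425.6,-257,0])@s["orientation"])
E
python3 -m crank '[-6,0,0,0,0,0, -6,0,0,0,0,0, 0,0,-35,0,0,0, 0,0,-40,0,0,0, 0,0,-10,0,0,0, 30,0,0,0,0,0, 38,0,0,0,0,0, 38,0,0,0,0,0, 38,0,0,0,0,0, 10,0,0,0,0,0, 0,0,0,0,0,0]'
python3 - <<'E'
from h import *
s=r.read_state();print((s["ee_pos"]-[425.6,-257,0])@s["orientation"])
E
```

```text
clock: 62.58
ee_pos: [425.7, -257.5, 4.1]
orientation: [[-0.333, 0.943, 0.001], [0.943, 0.333, -0.002], [-0.002, 0.001, -1.0]]
wrist_force: [-0.3, 0.2, 0.3]
grip_width: 0.765
grip_force: 0.0
clock: 63.58
ee_pos: [454.2, -338.8, 2.7]
orientation: [[-0.333, 0.943, -0.001], [0.943, 0.333, 0.002], [0.002, -0.001, -1.0]]
wrist_force: [0.5, 0.4, 0.3]
grip_width: 0.23
grip_force: 0.0
clock: 64.58
ee_pos: [446.5, -316.5, 4.2]
orientation: [[-0.333, 0.943, 0.001], [0.943, 0.333, -0.001], [-0.001, 0.0, -1.0]]
wrist_force: [-0.0, -0.0, -0.8]
grip_width: 0.228
grip_force: 0.1
[-63.12179679  -0.08265767  -4.09805658]
clock: 65.5
ee_pos: [398.9, -181.3, 89.1]
orientation: [[-0.335, 0.942, 0.0], [0.942, 0.335, -0.001], [-0.001, 0.0, -1.0]]
wrist_force: [-0.3, -0.7, 0.6]
grip_width: 0.229
grip_force: 0.0
[ 80.23193457   0.18948389 -89.13248798]
```

```bash
python3 -m crank '[0,0,40,0,0,0, 0,0,30,0,0,0, 0,0,15,0,0,0, 0,0,0,0,0,0, -6,0,0,0,0,0, -5,0,0,0,0,0, -4,0,0,0,0,0, -3,0,0,0,0,0, -2,0,0,0,0,0, -2,0,0,0,0,0, -2,0,0,0,0,0]'
python3 -m crank '[-1,0,0,0,0,0, -1,0,0,0,0,0, 0,0,0,0,0,0, 0,0,0,0,0,0]'
python3 - <<'E'
from h import *
s=r.read_state();print((s["ee_pos"]-[425.6,-257,0])@s["orientation"])
E
python3 -m crank '[6,0,0,0,0,0, 8,0,0,0,0,0, 15,0,0,0,0,0, 0,0,-30,0,0,0, 0,0,-40,0,0,0, 0,0,-40,0,0,0, 20,0,-30,0,0,0, 40,-10,0,0,0,0, 40,-10,0,0,0,0, 40,-10,0,0,0,0, 40,-10,0,0,0,0]'
python3 -m crank '[40,0,0,0,0,0, 40,0,0,0,0,0, 0,0,0,0,0,0]'
cat > fin.py <<'E'
from h import *
a=r.camera("side");b=r.camera("top")
for o in rects("side",a,40): print("side",*o)
for o in rects("top",b,40): print("top",*o)
# stack silhouette (white + terracotta) against model
w=np.array([424,-262.])
for n,im in(("side",a),("top",b)):
    h=cv2.cvtColor(im,cv2.COLOR_RGB2HSV).astype(int)
    white=(h[...,2]>150)&(h[...,1]<75);terra=(h[...,1]>110)&(h[...,0]<16)&(h[...,2]>50)
    mk=(white|terra).astype(np.uint8)
    c=proj(n,[[w[0],w[1],20]])[0];yy,xx=np.mgrid[:384,:512];mk[np.hypot(xx-c[0],yy-c[1])>45]=0
    H0=cv2.convexHull(np.argwhere(mk)[:,::-1].astype(np.float32));
    from scipy.optimize import minimize
    def model(p):
        a_=np.radians(p[2]);u=np.array([np.cos(a_),np.sin(a_)]);v=np.array([-u[1],u[0]])
        P=[[*(p[:2]+i*50*u+j*25*v),z] for i in(-1,1) for j in(-1,1) for z in(0,40)]
        Q=np.zeros((384*4,512*4),np.uint8);cv2.fillConvexPoly(Q,cv2.convexHull((proj(n,P)*4+1.5).astype(np.int32)),1);return Q
    big=cv2.resize(mk,None,fx=4,fy=4,interpolation=cv2.INTER_LINEAR)
    f=lambda p:(model(p)!=big).sum()/16
    q=minimize(f,[425,-262,109.5],method="Nelder-Mead",options=dict(initial_simplex=[[425,-262,109.5],[429,-262,109.5],[425,-258,109.5],[425,-262,112]]))
    print(n,"model",q.x.round(1),"mismatch px",q.fun,"of",mk.sum())
E
python3 fin.py
```

```text
clock: 66.42
ee_pos: [407.2, -205.4, 4.1]
orientation: [[-0.333, 0.943, 0.001], [0.943, 0.333, -0.001], [-0.001, 0.0, -1.0]]
wrist_force: [-1.2, 2.1, 1.8]
grip_width: 0.229
grip_force: 1.1
clock: 66.75
ee_pos: [408.0, -207.4, 4.1]
orientation: [[-0.333, 0.943, 0.001], [0.943, 0.333, -0.001], [-0.002, 0.001, -1.0]]
wrist_force: [-0.8, 0.3, 0.1]
grip_width: 0.231
grip_force: 0.4
[ 5.26168675e+01 -4.31578415e-02 -4.13819442e+00]
clock: 67.67
ee_pos: [298.8, -21.6, 143.4]
orientation: [[-0.332, 0.943, 0.001], [0.943, 0.332, -0.001], [-0.001, 0.001, -1.0]]
wrist_force: [1.0, -0.8, 0.3]
grip_width: 0.23
grip_force: 0.0
clock: 67.92
ee_pos: [270.4, 57.4, 143.2]
orientation: [[-0.341, 0.94, 0.0], [0.94, 0.341, 0.0], [0.0, 0.0, -1.0]]
wrist_force: [-0.0, -0.2, 1.0]
grip_width: 0.23
grip_force: 0.0
side [ 427.6 -266.8] [ 427.4 -265.2] [46.4 96.9] 109.0 528
top [ 427.5 -264.3] [ 427.9 -264.2] [45.  93.9] 109.9 410
side model [ 428.  -264.9  109.2] mismatch px 109.75 of 974
top model [ 427.3 -266.5  110.6] mismatch px 62.0625 of 506
```

```bash
cat > chk.py <<'E'
from h import *
for n in("side","top"):
    im=r.camera(n)
    h=cv2.cvtColor(im,cv2.COLOR_RGB2HSV).astype(int);c=proj(n,[[428,-265,20]])[0];yy,xx=np.mgrid[:384,:512]
    near=np.hypot(xx-c[0],yy-c[1])<45
    mk=((((h[...,2]>150)&(h[...,1]<75))|((h[...,1]>110)&(h[...,0]<16)&(h[...,2]>50)))&near).astype(np.uint8)
    a_=np.radians(109.5);u=np.array([np.cos(a_),np.sin(a_)]);v=np.array([-u[1],u[0]])
    P=[[*(np.array([427.7,-264.3])+i*50*u+j*25*v),z] for i in(-1,1) for j in(-1,1) for z in(0,40)]
    H=cv2.convexHull(proj(n,P).astype(np.float32))
    d=[cv2.pointPolygonTest(H,(float(x),float(y)),True) for y,x in np.argwhere(mk)]
    print(n,"px outside model >1:",sum(t<-1 for t in d),"max out",-min(d),[o[4] for o in rects(n,im,40,8)])
    Q=np.zeros((384,512),np.uint8);cv2.fillConvexPoly(Q,H.astype(np.int32),1)
    e=np.argwhere((Q==1)&(mk==0));dd=[cv2.pointPolygonTest(H,(float(x),float(y)),True) for y,x in e];print("unfilled",len(dd),"deep",sum(t>2.5 for t in dd))
print([(np.round(d["centre"]),round(d["conf"],2)) for l in("dry1_c","tray_a_c","tray_b_c") for d in r.spot_in("top",l)])
E
python3 chk.py
```

```text
side px outside model >1: 48 max out 31.856992868140647 [np.int32(531)]
unfilled 118 deep 29
top px outside model >1: 8 max out 31.62312985654099 [np.int32(415)]
unfilled 80 deep 5
[(array([ 431., -267.,   40.]), 0.8), (array([533., 280.,  70.]), 0.84), (array([591.,  23.,  79.]), 0.56)]
```

```bash
python3 - <<'E'
from h import *
for n in("top","side"):
    h=cv2.cvtColor(r.camera(n),cv2.COLOR_RGB2HSV).astype(int);c=proj(n,[[428,-265,20]])[0].astype(int)
    s=np.full(h.shape[:2],'.');s[(h[...,1]>100)&(h[...,0]<18)]='t';s[(h[...,2]>150)&(h[...,1]<75)]='W'
    for row in s[c[1]-20:c[1]+22,c[0]-26:c[0]+28]:
        if set(row)!={'.'}: print("".join(row))
    print()
E
```

```text
.....................................WWW..............
...................................WWWWWW.............
................................WWWWWWWWW.............
.............................WWWWWWWWWWWWW............
..........................WWWWWWWWWWWWWWWW............
........................WWWWWWWWWWWWWWWWWWW...........
.....................WWWWWWWWWWWWWWWWWWWWWW...........
..................WWWWWWWWWWWWWWWWWWWWWWWWW...........
...............WWWWWWWWWWWWWWWWWWWWWWWWWWWWW..........
............WWWWWWWWWWWWWWWWWWWWWWWWWWWWWWWWW.........
...........WWWWWWWWWWWWWWWWWWWWWWWWWWWWWWWWWW.........
............WWWWWWWWWWWWWWWWWWWWWWWWWWWWWWWWW.........
..........t.WWWWWWWWWWWWWWWWWWWWWWWWWWWWWWWWW.........
..........t..WWWWWWWWWWWWWWWWWWWWWWWWWWWWWWWWW........
.............WWWWWWWWWWWWWWWWWWWWWWWWWWWWWWWW.........
...........t.WWWWWWWWWWWWWWWWWWWWWWWWWWWWWW...........
...........t..WWWWWWWWWWWWWWWWWWWWWWWWWW..............
............t.WWWWWWWWWWWWWWWWWWWWWWWW................
............t.WWWWWWWWWWWWWWWWWWWWW...................
............tt.WWWWWWWWWWWWWWWWW......................

[... 1775 characters left out ...]
...ttttttttttttttWWWWWWWWW.t.ttttt......
...................ttttttttttttttWWWWWW.ttttttt.......
....................ttttttttttttttWWWW.tttttttt.......
.....................tttttttttttttttW.tttttttt........
.......................tttttttttttttttttttttt.........
........................ttttttttttttt.tttttt..........
.........................ttttttttttt.tttttt...........
...........................ttttttttttttttt............
............................ttttttttttttt.............
..............................tttttttttt..............
...............................tttttttt...............
.................................ttttt................
..................................ttt.................
```

The side mask shows a sliver of tile 3 sticking out about 3 mm under the top tile at its far end. The fingers apparently didn't reach the top tile squarely at that height, so I'll tap and squeeze again 10 mm higher.

```bash
python3 -m crank '[-40,0,0,0,0,0, -40,0,0,0,0,0, -40,3,0,0,0,0, -40,3,0,0,0,0, -40,6,0,0,0,0, -40,10,0,0,0,0, -20,10,0,0,0,0, 0,0,0,0,0,0, 0,0,0,0,0,0]'
python3 - <<'E'
from h import *
s=r.read_state();print((s["ee_pos"]-[425.6,-257,0])@s["orientation"]);plan(*down((399,-181.6,14),19.45))
E
```

```text
clock: 69.12
ee_pos: [390.4, -183.3, 143.3]
orientation: [[-0.331, 0.944, -0.0], [0.944, 0.331, 0.0], [0.0, -0.0, -1.0]]
wrist_force: [-0.3, 0.4, 0.3]
grip_width: 0.23
grip_force: 0.0
[  81.27481351   -8.87655849 -143.31042637]
turn [-0.02 -0.01 -0.12] rows 1 [-0.02 -0.01 -0.12] | shift [ -1.3   8.7 129.3] rows 4 [-0.3  2.2 32.3]
```

```bash
python3 -m crank '[0,4.4,30,0,0,0, 0,4.4,35,0,0,0, 0,0,40,0,0,0, 0,0,24,0,0,0, 0,0,0,0,0,0, -6,0,0,0,0,0, -6,0,0,0,0,0, -5,0,0,0,0,0, -3,0,0,0,0,0, -2,0,0,0,0,0, -2,0,0,0,0,0]'
python3 -m crank '[-2,0,0,0,0,0, -1,0,0,0,0,0, -1,0,0,0,0,0, -1,0,0,0,0,0, 0,0,0,0,0,0, 0,0,0,0,0,0]'
python3 - <<'E'
from h import *
s=r.read_state();print((s["ee_pos"]-[425.6,-257,0])@s["orientation"])
E
```

```text
clock: 70.03
ee_pos: [407.3, -202.8, 15.6]
orientation: [[-0.333, 0.943, 0.002], [0.943, 0.333, -0.002], [-0.002, 0.001, -1.0]]
wrist_force: [-0.2, 0.3, 0.1]
grip_width: 0.231
grip_force: 0.0
clock: 70.53
ee_pos: [408.7, -207.0, 15.0]
orientation: [[-0.333, 0.943, 0.001], [0.943, 0.333, -0.001], [-0.001, 0.0, -1.0]]
wrist_force: [0.2, 0.3, -0.2]
grip_width: 0.229
grip_force: 0.0
[ 52.79689321   0.71967921 -15.05993325]
```

```bash
python3 -m crank '[4,0,0,0,0,0, 4,0,0,0,0,0, 0,0,-35,0,0,0, 0,0,-25,0,0,0, -20,0,0,0,0,0, -25,0,0,0,0,0, -22,0,0,0,0,0, 0,0,0,0,0,0, 0,0,0,0,0,0, 0,0,30,0,0,0, 0,0,30,0,0,0, 0,0,0,0,0,0]' 0.15
python3 -m crank '[0,0,0,0,0,0, 0,0,0,0,0,0, 0,0,0,0,0,0, 0,0,0,0,0,0, 0,0,0,0,0,0, 0,0,0,0,0,0, 0,0,0,0,0,0, 0,0,0,0,0,0]' 1 30
python3 -m crank '[0,0,0,0,0,0, 0,0,0,0,0,0, 0,0,0,0,0,0]' 0.2
python3 -m crank '[0,0,-30,0,0,0, 0,0,-40,0,0,0, 0,0,-40,0,0,0, 20,-10,-20,0,0,0, 40,-10,0,0,0,0, 40,-10,0,0,0,0, 40,-10,0,0,0,0, 40,-5,0,0,0,0, 40,0,0,0,0,0, 40,0,0,0,0,0, 40,0,0,0,0,0, 0,0,0,0,0,0]'
cat > asc.py <<'E'
from h import *
for n in("side","top"):
    im=r.camera(n);h=cv2.cvtColor(im,cv2.COLOR_RGB2HSV).astype(int);c=proj(n,[[428,-265,20]])[0].astype(int)
    s=np.full(h.shape[:2],'.');s[(h[...,1]>100)&(h[...,0]<18)]='t';s[(h[...,2]>150)&(h[...,1]<75)]='W'
    for row in s[c[1]-(5 if n=="side" else 15):c[1]+22,c[0]-26:c[0]+28]:
        if set(row)!={'.'}: print("".join(row))
    print(*rects(n,im,40))
E
python3 asc.py
```

```text
clock: 71.53
ee_pos: [425.9, -259.5, 11.0]
orientation: [[-0.333, 0.943, -0.005], [0.943, 0.333, 0.005], [0.007, -0.003, -1.0]]
wrist_force: [-0.8, 0.7, -1.5]
grip_width: 0.854
grip_force: 0.0
clock: 72.2
ee_pos: [428.9, -263.0, 16.5]
orientation: [[-0.333, 0.943, 0.002], [0.943, 0.333, -0.002], [-0.003, 0.001, -1.0]]
wrist_force: [-1.6, 1.9, 8.2]
grip_width: 0.565
grip_force: 30.0
clock: 72.45
ee_pos: [428.4, -262.7, 15.4]
orientation: [[-0.333, 0.943, 0.001], [0.943, 0.333, -0.001], [-0.002, 0.001, -1.0]]
wrist_force: [-0.0, -0.3, -0.5]
grip_width: 0.766
grip_force: 0.0
clock: 73.45
ee_pos: [283.1, 10.1, 144.3]
orientation: [[-0.338, 0.941, -0.0], [0.941, 0.338, 0.0], [0.0, -0.0, -1.0]]
wrist_force: [1.1, -0.9, 0.8]
grip_width: 0.801
grip_force: 0.0
.......ttttt.WWWWWWWWWWWWWWWWWWWWWWWWWWWWWW...........
.......tttttttWWWWWWWWWWWWWWWWWWWWWWWWWWWWWW..........
.......tttttttttWWWWWWWWWWWWWWWWWWWWWWWWWWWWW.........
.......ttttttttttWWWWWWWWWWWWWWWWWWWWWWWWWWWWWW.......
........tttttttttttWWWWWWWWWWWWWWWWWWWWWWWWWWWWW......
.......tttttttttttttWWWWWWWWWWWWWWWWWWWWWWWWWWWW......
.......t
[... 1954 characters left out ...]
.
.............WWWWWWWWWWWWWWWWWWWWWWWWWWWWWWWWW........
.............WWWWWWWWWWWWWWWWWWWWWWWWWWWWWWWW.........
...........t.WWWWWWWWWWWWWWWWWWWWWWWWWWWWW............
..............WWWWWWWWWWWWWWWWWWWWWWWWW...............
............t.WWWWWWWWWWWWWWWWWWWWWW..................
............t..WWWWWWWWWWWWWWWWWWW....................
............tt.WWWWWWWWWWWWWWWW.......................
.............t.WWWWWWWWWWWWW..........................
.............tt.WWWWWWWWW.............................
.............tt.WWWWWW................................
................WWWW..................................
(array([ 428.5, -264.2]), array([ 428.8, -264.4]), array([44.8, 95.4]), 108.7, np.int32(417))
```

```bash
python3 - <<'E'
from h import *
u=np.array([-.333,.943]);c=np.array([428.2,-263.3]);print(c+30*u,c-30*u)
plan(*down((*(c+32*u),9),19.4))
E
python3 -m crank '[-40,0,0,0,0,0, -40,0,0,0,0,0, -40,0,0,0,0,0, -40,3,0,0,0,0, -40,5,0,0,0,0, -40,5,0,0,0,0, 0,0,0,0,0,0, 0,0,0,0,0,0]' 0.15
python3 - <<'E'
from h import *
u=np.array([-.333,.943]);c=np.array([428.2,-263.3])
plan(*down((*(c+32*u),9),19.4))
E
```

```text
[ 418.21 -235.01] [ 438.19 -291.59]
turn [0.08 0.13 0.23] rows 1 [0.08 0.13 0.23] | shift [-269.4   44.7  136. ] rows 8 [-33.7   5.6  17. ]
clock: 74.22
ee_pos: [377.9, -219.1, 144.2]
orientation: [[-0.329, 0.944, 0.0], [0.944, 0.329, -0.0], [-0.0, -0.0, -1.0]]
wrist_force: [-0.7, 0.5, -0.4]
grip_width: 0.851
grip_force: 0.0
turn [-0.    0.02 -0.18] rows 1 [-0.    0.02 -0.18] | shift [-26.4  32.7 135.2] rows 4 [-6.6  8.2 33.8]
```

```bash
python3 -m crank '[-13,16,30,0,0,-0.2, -13,16,30,0,0,0, 0,0,0,0,0,0, 0,0,30,0,0,0, 0,0,28,0,0,0, 0,0,16,0,0,0, 0,0,0,0,0,0, 0,0,0,0,0,0]' 0.15
python3 -m crank '[0,0,0,0,0,0, 0,0,0,0,0,0, 0,0,0,0,0,0, 0,0,0,0,0,0, 0,0,0,0,0,0, 0,0,0,0,0,0, 0,0,0,0,0,0]' 1 25
python3 -m crank '[0,0,0,0,0,0, 0,0,0,0,0,0, 0,0,0,0,0,0]' 0.2
python3 -m crank '[0,0,0,0,0,0, -21,0,0,0,0,0, -22,0,0,0,0,0, -21,0,0,0,0,0, 0,0,0,0,0,0, 0,0,0,0,0,0]' 
python3 -m crank '[0,0,0,0,0,0, 0,0,0,0,0,0, 0,0,0,0,0,0, 0,0,0,0,0,0, 0,0,0,0,0,0, 0,0,0,0,0,0, 0,0,0,0,0,0]' 1 25
python3 -m crank '[0,0,0,0,0,0, 0,0,0,0,0,0, 0,0,0,0,0,0]' 0.2
python3 -m crank '[0,0,0,0,0,0, 16,0,0,0,0,0, 16,0,0,0,0,0, 0,0,3,0,0,0, 0,0,2,0,0,0, 0,0,0,0,0,0]' 
python3 -m crank '[0,0,0,0,0,0, 0,0,0,0,0,0, 0,0,0,0,0,0, 0,0,0,0,0,0, 0,0,0,0,0,0, 0,0,0,0,0,0, 0,0,0,0,0,0]' 1 40
python3 -m crank '[0,0,0,0,0,0, 0,0,0,0,0,0, 0,0,0,0,0,0]' 0.2
```

```text
clock: 74.88
ee_pos: [416.7, -230.5, 11.7]
orientation: [[-0.336, 0.942, 0.001], [0.942, 0.336, -0.001], [-0.001, 0.0, -1.0]]
wrist_force: [-0.3, -0.6, 0.4]
grip_width: 0.851
grip_force: 0.0
clock: 75.47
ee_pos: [417.4, -230.8, 11.8]
orientation: [[-0.336, 0.942, 0.002], [0.942, 0.336, -0.002], [-0.002, 0.001, -1.0]]
wrist_force: [-3.2, 2.0, 7.7]
grip_width: 0.568
grip_force: 25.0
clock: 75.72
ee_pos: [417.1, -230.5, 11.1]
orientation: [[-0.336, 0.942, 0.001], [0.942, 0.336, -0.001], [-0.001, 0.0, -1.0]]
wrist_force: [-0.1, -0.3, 0.6]
grip_width: 0.77
grip_force: 0.0
clock: 76.22
ee_pos: [438.5, -291.0, 10.9]
orientation: [[-0.335, 0.942, 0.001], [0.942, 0.335, -0.001], [-0.001, 0.0, -1.0]]
wrist_force: [-0.6, 0.2, 0.6]
grip_width: 0.801
grip_force: 0.0
clock: 76.8
ee_pos: [438.6, -290.6, 11.2]
orientation: [[-0.336, 0.942, 0.001], [0.942, 0.336, -0.001], [-0.001, 0.0, -1.0]]
wrist_force: [-1.2, 0.9, 0.4]
grip_width: 0.561
grip_force: 25.0
clock: 77.05
ee_pos: [438.6, -290.9, 11.2]
orientation: [[-0.336, 0.942, 0.001], [0.942, 0.336, -0.001], [-0.002, 0.001, -1.0]]
wrist_force: [0.9, -0.3, 0.1]
grip_width: 0.766
grip_force: 0.0
clock: 77.55
ee_pos: [428.1, -261.3, 5.8]
orientation: [[-0.336, 0.942, 0.001], [0.942, 0.336, -0.001], [-0.002, 0.001, -1.0]]
wrist_force: [0.2, 0.9, -0.5]
grip_width: 0.802
grip_force: 0.0
clock: 78.13
ee_pos: [427.9, -260.8, 6.1]
orientation: [[-0.336, 0.942, 0.001], [0.942, 0.336, -0.001], [-0.002, 0.001, -1.0]]
wrist_force: [0.7, -1.4, -1.4]
grip_width: 0.559
grip_force: 40.0
clock: 78.38
ee_pos: [427.8, -260.6, 6.1]
orientation: [[-0.336, 0.942, 0.001], [0.942, 0.336, -0.001], [-0.001, 0.0, -1.0]]
wrist_force: [0.3, -0.1, -0.5]
grip_width: 0.767
grip_force: 0.0
```

```bash
python3 -m crank '[0,0,-35,0,0,0, 0,0,-30,0,0,0, -30,0,0,0,0,0, -30,0,0,0,0,0, -22,0,0,0,0,0, 0,0,0,0,0,0, 0,0,0,0,0,0, 0,0,0,0,0,0, 0,0,30,0,0,0, 0,0,25,0,0,0, 0,0,2,0,0,0, 0,0,0,0,0,0]' 0.77
python3 -m crank '[4,0,0,0,0,0, 4,0,0,0,0,0, 3,0,0,0,0,0, 2,0,0,0,0,0, 2,0,0,0,0,0, 2,0,0,0,0,0, 2,0,0,0,0,0, 1,0,0,0,0,0, 1,0,0,0,0,0, 0.5,0,0,0,0,0, 0,0,0,0,0,0, 0,0,0,0,0,0]'
python3 -m crank '[-5,0,0,0,0,0, 0,0,5,0,0,0, 0,0,4,0,0,0, 0,0,0,0,0,0, 2,0,0,0,0,0, 2,0,0,0,0,0, 1,0,0,0,0,0, 1,0,0,0,0,0, 0,0,0,0,0,0, 0,0,0,0,0,0]'
python3 -m crank '[-5,0,0,0,0,0, -8,0,0,0,0,0, 0,0,-35,0,0,0, 0,0,-40,0,0,0, 0,0,-40,0,0,0, 20,-20,-20,0,0,0, 40,-10,0,0,0,0, 40,-10,0,0,0,0, 40,-10,0,0,0,0, 40,-5,0,0,0,0, 40,0,0,0,0,0, 40,0,0,0,0,0]'
python3 -m crank '[40,0,0,0,0,0, 40,0,0,0,0,0, 0,0,0,0,0,0]'
python3 asc.py
```

```text
clock: 79.38
ee_pos: [454.9, -336.6, 13.6]
orientation: [[-0.337, 0.942, -0.001], [0.942, 0.337, 0.001], [0.001, -0.001, -1.0]]
wrist_force: [0.8, 0.0, 0.1]
grip_width: 0.231
grip_force: 0.0
clock: 80.38
ee_pos: [448.2, -317.6, 14.1]
orientation: [[-0.336, 0.942, 0.001], [0.942, 0.336, -0.001], [-0.001, 0.0, -1.0]]
wrist_force: [-0.3, -0.1, -0.1]
grip_width: 0.229
grip_force: 0.3
clock: 81.22
ee_pos: [447.8, -316.6, 5.3]
orientation: [[-0.336, 0.942, 0.001], [0.942, 0.336, -0.001], [-0.001, 0.0, -1.0]]
wrist_force: [0.1, -0.3, -0.2]
grip_width: 0.231
grip_force: 0.0
clock: 82.22
ee_pos: [312.2, -101.6, 140.0]
orientation: [[-0.335, 0.942, 0.001], [0.942, 0.335, -0.001], [-0.002, 0.001, -1.0]]
wrist_force: [1.1, 0.0, -0.4]
grip_width: 0.234
grip_force: 0.0
clock: 82.47
ee_pos: [283.8, -22.9, 139.6]
orientation: [[-0.34, 0.94, -0.0], [0.94, 0.34, 0.0], [0.0, -0.0, -1.0]]
wrist_force: [0.3, -0.1, 0.3]
grip_width: 0.228
grip_force: 0.0
....tttttttttWWWWWWWWWWWWWWWWWWWWWWWWWWWWWW...........
....ttttttttttWWWWWWWWWWWWWWWWWWWWWWWWWWWWWW..........
.....tttttttttttWWWWWWWWWWWWWWWWWWWWWWWWWWWW
[... 2083 characters left out ...]
.
..........WWWWWWWWWWWWWWWWWWWWWWWWWWWWWWWWW...........
..........WWWWWWWWWWWWWWWWWWWWWWWWWWWWWWWW............
...........WWWWWWWWWWWWWWWWWWWWWWWWWWWW...............
...........WWWWWWWWWWWWWWWWWWWWWWWWW..................
...........WWWWWWWWWWWWWWWWWWWWWW.....................
..........t.WWWWWWWWWWWWWWWWWW........................
............WWWWWWWWWWWWWWWW..........................
.............WWWWWWWWWWWW.............................
...........t.WWWWWWWWW................................
.............WWWWWW...................................
..............WWW.....................................
(array([ 425.9, -255. ]), array([ 425.9, -255.1]), array([46. , 95.4]), 109.9, np.int32(426))
```

```bash
python3 - <<'E'
from h import *
c=proj("side",[[428,-265,20]])[0].astype(int);o=np.array([c[0]-26,c[1]-5])
u=np.array([-.338,.941]);v=np.array([.941,.338]);ref=np.array([426,-255.3])
for name,pts,z in(("base end outer",[(45.8,11),(44.8,12),(41.8,15),(38.5,18),(36.5,20)],10),("top end",[(44.5,3),(42.5,5),(39.5,8),(36.5,11),(34.5,13)],40),
  ("base long bottom",[(16,12),(20,15),(25,19),(29,22)],0)):
    q=(onz("side",np.array(pts)+o+[0,.3],z)[:,:2]-ref);print(name,(q@u).round(1),(q@v).round(1))
E
```

```text
base end outer [-55.7 -55.6 -55.4 -54.7 -54.6] [ 22.   17.7   4.8  -8.4 -16.8]
top end [-50.2 -50.2 -50.1 -50.1 -50. ] [ 20.6  12.   -0.7 -13.3 -21.6]
base long bottom [  6.3  -7.8 -25.8 -39.5] [-25.7 -26.3 -27.7 -28.3]
```

```bash
python3 -m crank '[-40,0,0,0,0,0, -40,3,0,0,0,0, -40,10,0,0,0,0, -40,20,0,0,0,0, 0,0,0,0,0,0, 0,0,0,0,0,0]'
python3 - <<'E'
from h import *
plan(*down((399.1,-179.9,14),19.6))
E
```

```text
clock: 83.07
ee_pos: [369.3, -167.0, 139.2]
orientation: [[-0.333, 0.943, -0.0], [0.943, 0.333, -0.0], [-0.0, -0.0, -1.0]]
wrist_force: [-1.4, -0.2, 0.9]
grip_width: 0.229
grip_force: 0.0
turn [-0.01  0.01 -0.13] rows 1 [-0.01  0.01 -0.13] | shift [-22.1  23.7 125.2] rows 4 [-5.5  5.9 31.3]
```

```bash
python3 -m crank '[-11,12,30,0,0,-0.1, -11,12,30,0,0,0, 0,0,35,0,0,0, 0,0,30,0,0,0, 0,0,0,0,0,0, -5,0,0,0,0,0, -4,0,0,0,0,0, -3,0,0,0,0,0, -2,0,0,0,0,0, -2,0,0,0,0,0, -2,0,0,0,0,0, -2,0,0,0,0,0]'
python3 -m crank '[-2,0,0,0,0,0, -1,0,0,0,0,0, -1,0,0,0,0,0, 0,0,0,0,0,0, 0,0,0,0,0,0]'
python3 - <<'E'
from h import *
s=r.read_state();print((s["ee_pos"]-[426,-255.3,0])@s["orientation"])
E
python3 -m crank '[4,0,0,0,0,0, 8,0,0,0,0,0, 0,0,-35,0,0,0, 0,0,-40,0,0,0, 0,0,-40,0,0,0, 20,-20,-10,0,0,0, 40,-20,0,0,0,0, 40,-10,0,0,0,0, 40,-10,0,0,0,0, 40,0,0,0,0,0, 0,0,0,0,0,0]'
python3 asc.py
```

```text
clock: 84.07
ee_pos: [405.7, -196.4, 15.4]
orientation: [[-0.338, 0.941, 0.001], [0.941, 0.338, -0.001], [-0.002, 0.001, -1.0]]
wrist_force: [-0.2, -0.5, 0.3]
grip_width: 0.23
grip_force: 0.0
clock: 84.48
ee_pos: [406.9, -199.9, 15.0]
orientation: [[-0.338, 0.941, 0.001], [0.941, 0.338, -0.001], [-0.001, 0.001, -1.0]]
wrist_force: [0.5, -0.1, 0.8]
grip_width: 0.229
grip_force: 0.0
[ 58.560716     0.73718601 -15.04727387]
clock: 85.4
ee_pos: [284.2, -36.4, 138.9]
orientation: [[-0.341, 0.94, -0.001], [0.94, 0.341, 0.001], [0.001, -0.001, -1.0]]
wrist_force: [-0.2, 0.0, 0.2]
grip_width: 0.226
grip_force: 0.0
.....ttttttttWWWWWWWWWWWWWWWWWWWWWWWWWWWWWW...........
.....tttttttttWWWWWWWWWWWWWWWWWWWWWWWWWWWWWW..........
.....tttttttttttWWWWWWWWWWWWWWWWWWWWWWWWWWWWWW........
.....ttttttttttttWWWWWWWWWWWWWWWWWWWWWWWWWWWWW........
.....ttttttttttttttWWWWWWWWWWWWWWWWWWWWWWWWWW.........
......ttttttttttttttWWWWWWWWWWWWWWWWWWWWWWWW.t........
........ttttttttttttttWWWWWWWWWWWWWWWWWWWWW.tt........
.........ttttttttttttttWWWWWWWWWWWWWWWWWWW.ttt........
...........ttttttttttttttWWWWWWWWWWWWWWWW.tttt
[... 1751 characters left out ...]
.
.........t.WWWWWWWWWWWWWWWWWWWWWWWWWWWWWWWW...........
.........t.WWWWWWWWWWWWWWWWWWWWWWWWWWWWWW.............
...........WWWWWWWWWWWWWWWWWWWWWWWWWWWW...............
..........t.WWWWWWWWWWWWWWWWWWWWWWWW..................
..........t.WWWWWWWWWWWWWWWWWWWWW.....................
.............WWWWWWWWWWWWWWWWWW.......................
...........t.WWWWWWWWWWWWWW...........................
.............WWWWWWWWWWWW.............................
............t.WWWWWWWW................................
..............WWWWWW..................................
...............WW.....................................
(array([ 426.5, -256.9]), array([ 426.8, -257. ]), array([45.5, 94.9]), 110.1, np.int32(422))
```

```bash
python3 -m crank '[-40,0,0,0,0,0, -40,10,0,0,0,0, -40,10,0,0,0,0, -40,20,0,0,0,0, -12,20,0,0,0,0, 0,0,0,0,0,0, 0,0,0,0,0,0]'
python3 - <<'E'
from h import *
plan(*down((399.1,-179.9,14),19.6))
E
```

```text
clock: 86.08
ee_pos: [400.1, -181.7, 139.1]
orientation: [[-0.337, 0.941, -0.0], [0.941, 0.337, -0.0], [0.0, -0.0, -1.0]]
wrist_force: [-1.1, -0.4, -0.1]
grip_width: 0.231
grip_force: 0.0
turn [-0.02 -0.    0.11] rows 1 [-0.02 -0.    0.11] | shift [  2.1  -0.4 125.1] rows 4 [ 0.5 -0.1 31.3]
```

```bash
python3 -m crank '[0,0,35,0,0,0, 0,0,35,0,0,0, 0,0,35,0,0,0, 0,0,20,0,0,0, 0,0,0,0,0,0, -6,0,0,0,0,0, -5,0,0,0,0,0, -4,0,0,0,0,0, -2,0,0,0,0,0, -2,0,0,0,0,0]'
python3 -m crank '[-1.5,0,0,0,0,0, -1,0,0,0,0,0, 0,0,0,0,0,0, 0,0,0,0,0,0]'
python3 - <<'E'
from h import *
s=r.read_state();print((s["ee_pos"]-[426,-255.3,0])@s["orientation"])
E
```

```text
clock: 86.92
ee_pos: [407.0, -199.7, 15.9]
orientation: [[-0.338, 0.941, 0.002], [0.941, 0.338, -0.002], [-0.003, 0.001, -1.0]]
wrist_force: [-0.3, -0.4, -0.4]
grip_width: 0.231
grip_force: 0.0
clock: 87.25
ee_pos: [407.4, -201.3, 15.1]
orientation: [[-0.338, 0.941, 0.001], [0.941, 0.338, -0.001], [-0.001, 0.001, -1.0]]
wrist_force: [0.4, -0.4, 0.1]
grip_width: 0.23
grip_force: 0.0
[ 57.053248     0.75291501 -15.12971647]
```

Two millimetres more, then back off and squeeze low at the ends and the centre so the base squares up too.

```bash
python3 -m crank '[-1,0,0,0,0,0, -0.9,0,0,0,0,0, 0,0,0,0,0,0, 0,0,0,0,0,0]'
python3 -m crank '[4,0,0,0,0,0, 4,0,0,0,0,0, 0,0,-35,0,0,0, 0,0,-25,0,0,0, -20,0,0,0,0,0, -18,0,0,0,0,0, 0,0,0,0,0,0, 0,0,0,0,0,0, 0,0,30,0,0,0, 0,0,30,0,0,0, 0,0,12,0,0,0, 0,0,0,0,0,0]' 0.15
python3 - <<'E'
from h import *
s=r.read_state();print((s["ee_pos"]-[426,-255.3,0])@s["orientation"])
E
python3 -m crank '[0,0,0,0,0,0, 0,0,0,0,0,0, 0,0,0,0,0,0, 0,0,0,0,0,0, 0,0,0,0,0,0, 0,0,0,0,0,0, 0,0,0,0,0,0]' 1 25
python3 -m crank '[0,0,0,0,0,0, 0,0,0,0,0,0, 0,0,0,0,0,0]' 0.2
python3 -m crank '[0,0,0,0,0,0, -20,0,0,0,0,0, -20,0,0,0,0,0, -20,0,0,0,0,0, 0,0,0,0,0,0, 0,0,0,0,0,0]' 
python3 -m crank '[0,0,0,0,0,0, 0,0,0,0,0,0, 0,0,0,0,0,0, 0,0,0,0,0,0, 0,0,0,0,0,0, 0,0,0,0,0,0, 0,0,0,0,0,0]' 1 25
python3 -m crank '[0,0,0,0,0,0, 0,0,0,0,0,0, 0,0,0,0,0,0]' 0.2
python3 -m crank '[0,0,0,0,0,0, 15,0,0,0,0,0, 15,0,0,0,0,0, 0,0,0,0,0,0, 0,0,0,0,0,0]' 
python3 -m crank '[0,0,0,0,0,0, 0,0,0,0,0,0, 0,0,0,0,0,0, 0,0,0,0,0,0, 0,0,0,0,0,0, 0,0,0,0,0,0, 0,0,0,0,0,0]' 1 40
python3 -m crank '[0,0,0,0,0,0, 0,0,0,0,0,0, 0,0,0,0,0,0]' 0.2
python3 -m crank '[0,0,-30,0,0,0, 0,0,-40,0,0,0, 0,0,-40,0,0,0, 20,-10,-20,0,0,0, 40,-10,0,0,0,0, 40,-10,0,0,0,0, 40,-10,0,0,0,0, 40,-5,0,0,0,0, 40,0,0,0,0,0, 40,0,0,0,0,0, 0,0,0,0,0,0]'
python3 asc.py
```

```text
clock: 87.58
ee_pos: [408.1, -203.2, 15.0]
orientation: [[-0.338, 0.941, 0.001], [0.941, 0.338, -0.001], [-0.001, 0.001, -1.0]]
wrist_force: [-0.2, -0.0, -0.6]
grip_width: 0.229
grip_force: 0.1
clock: 88.58
ee_pos: [416.9, -229.4, 1.6]
orientation: [[-0.338, 0.941, -0.002], [0.941, 0.338, 0.002], [0.003, -0.002, -1.0]]
wrist_force: [-0.1, -0.0, -0.1]
grip_width: 0.852
grip_force: 0.0
[27.45840369  0.18936575 -1.55158455]
clock: 89.17
ee_pos: [418.1, -231.0, 3.1]
orientation: [[-0.338, 0.941, 0.001], [0.941, 0.338, -0.0], [-0.001, 0.0, -1.0]]
wrist_force: [-1.1, 3.0, 3.3]
grip_width: 0.561
grip_force: 25.2
clock: 89.42
ee_pos: [418.3, -231.6, 3.1]
orientation: [[-0.338, 0.941, 0.001], [0.941, 0.338, -0.001], [-0.002, 0.001, -1.0]]
wrist_force: [0.6, 0.4, 0.3]
grip_width: 0.762
grip_force: 0.0
clock: 89.92
ee_pos: [438.4, -288.2, 2.9]
orientation: [[-0.337, 0.942, 0.001], [0.942, 0.337, -0.001], [-0.001, 0.0, -1.0]]
wrist_force: [-0.6, 1.0, -0.3]
grip_width: 0.801
grip_force: 0.0
clock: 90.5
ee_pos: [438.4, -287.5, 3.1]
orientation: [[-0.338, 0.941, 0.001], [0.941, 0.338, -0.0], [-0.00
[... 3269 characters left out ...]
.
.........t.WWWWWWWWWWWWWWWWWWWWWWWWWWWWWWWWW..........
.........tt.WWWWWWWWWWWWWWWWWWWWWWWWWWWWWWWW..........
..........t.WWWWWWWWWWWWWWWWWWWWWWWWWWWWW.............
..........t.WWWWWWWWWWWWWWWWWWWWWWWWWW................
..........tt.WWWWWWWWWWWWWWWWWWWWWW...................
..........tt.WWWWWWWWWWWWWWWWWWW......................
...........t..WWWWWWWWWWWWWWW.........................
............t.WWWWWWWWWWWWW...........................
............t.WWWWWWWWWW..............................
............tt.WWWWWWW................................
............tt.WWWW...................................
(array([ 428.6, -259.8]), array([ 428.7, -260.1]), array([45.8, 95.1]), 110.0, np.int32(423))
```

The stack now reads as one clean prism with no slivers at either end, and the trays are unchanged. Handing in.

```bash
python3 -c "
from rig import r
print(r.sign_off())"
```

```text
the job is handed in; nothing more can be done
None
```

I handed the job in at about 93 s of the 210 s, and the sign-off gave no verdict: the two washed tiles lie glaze-up in the second tray on the right rack, the emptied tray is back open side up on the left, and both loose tiles are on the stack, with its edges lined up to about 1–2 mm by my camera estimate.

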